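# Pack the charged battery packs for the site job

## Robot

A 6-joint arm with a two-finger parallel gripper is mounted at the origin on the work surface. World frame = base frame: x ahead of the robot, y to its left, z up, the work surface at z = 0. Lengths are in m, angles in degrees, forces in N, time in s.
With the tool pointing down it reaches from about 0.3 to 0.825 m from the base axis. Payload 5.4 kg.
Tool frame: the origin (TCP) lies at the very end of the fingers, on their centre line; the grasp point (between the pads) lies 19 mm behind it; x points along the fingers, y is the direction in which the jaws open and shut, and the axes are right-handed (so a half turn about x gives the same grasp; the last joint's range is limited). The gripper opens to 92 mm and grips with 3 to 60 N. Pads are 20 mm wide; open, the fingers measure 128 mm over their backs; the gripper's body (75 mm by 189 mm) begins 69 mm behind the grasp point.
Start: joints at [-78.444, 9.076, 91.501, -0, 79.423, -12.038], TCP at [0.23, -0.527, 0.193] pointing down, gripper open.
Joint ranges: [-166.64, 166.64], [-54.1, 131.32], [10.49, 154.53], [-73.88, 253.88], [9.74, 151.15], [-171.62, 171.62]. Speed limits (degrees/s): [147.25, 147.25, 180, 180, 180, 180].

## Interface

Orientations are given as [roll, pitch, yaw] about the fixed x, y, z axes, in that order (R = Rz(yaw) Ry(pitch) Rx(roll)).
In Python, from station import bot, optics, spotter gives the robot as it stands. The module is installed in compiled form; this text tells all that it offers.
- The arm moves only by the tool servo_tool, never from a script. Its argument "targets" is a list of rows, each an object of numbers: "dx", "dy", "dz": the shift along the tool's x, y, z in mm; "wx", "wy", "wz": the turn, a rotation vector about the tool's x, y, z in rad; "grip": the gripper's target within -1 to 1 (fully open at 1, half-way at 0, shut at -1). In form: [{"dx": .., "dy": .., "dz": .., "wx": .., "wy": .., "wz": .., "grip": ..}, ...]. A call has 1 to 20 rows; each row is the pose to reach, as a shift and turn from the pose measured when the call began, along the tool's axes at that moment; what a row does not reach only later rows make up. A row lasts 1/12 s, in which the tool goes at most 41.7 mm and 7.16 degrees, less where a joint would pass 70% of its speed; a pose out of reach is approached as far as the arm can. A call with a gripper value outside its range is refused whole. The fingers move at their own pace and stop on an object; "newtons" is the grip in N (left out, the last holds). Time passes only in rows, so rows that repeat a pose let the fingers close. It gives the time, the measured TCP pose, the force and the opening at its end, in the units of the state.
- bot.read_state(): the state, without advancing time (a new reading comes with each control period).
- optics.grab_frame(name): name is "scene" or "top"; returns (picture, depth): 420x560x3 uint8, red, green, blue; 420x560 float32, m along the optical axis (not along the pixel's ray), 0 where there is no reading.
- optics.get_calibration(name): a dict with "fov_y" (degrees; the focal length in pixels is half the picture's height over the tangent of half this angle, whatever the lens; pixels are square), "cx", "cy" (the principal point, pixels), "k1" (the pictures are not rectified: a ray, as slopes to the right and down, at radius r is drawn at 1 + k1 r^2 times it, then the intrinsics apply), "R" (3x3) and "t" (3): a world point X has camera coordinates R X + t. Camera axes: x right, y down, z forward; pixel columns grow to the right and rows downward; lengths in m; the calibration is good to about 2 mm. A picture is of the moment at which its call begins. get_calibration takes no time and is no camera call.
- bot.close_job(): hands the job in, once; it reports no verdict.
Trained networks look in the newest picture that a camera, given by its name, has taken for a name from the list of things; names that differ only in an ending like _2 or _b are one class to them, and where a whole thing is asked for, a point or a joint stands for the part that bears it (a point fixed in the world has none). Each returns a list of dicts, best first, with "score" (0 to 1); they miss things now and then, are a little off and sometimes report something else, mostly with a low value. They report only what shows in the picture. A call takes as long as a camera call. They do not tell look-alikes from the thing itself.
- spotter.spot_in(camera, query): "uv" ([column, row] in pixels, amid what is visible of it).
The state is a dict: "t": time; "qpos": joint angles; "joint_velocities": joint speeds; "joint_efforts": joint torques, N m; "tool_pos": TCP position; "ee_rot": TCP orientation; "wrist_force": force on the tool from outside, world axes, zero at the start; "ft_torque": the same for the moment, N m; "grip_width": finger opening in m.
Only numpy, scipy, OpenCV 4.12 (cv2) and the standard library are available. Lean on these libraries where they do the work, as an engineer would, in place of code of your own. Each camera call takes 0.05 s, during which the arm holds its last target.

## Task

Pack up for the site job: pull every battery pack off the charging rail against its sprung catch, and stand them all upright on the floor of the plywood tote, together with the loose pack on the bench. When all are in, swing the steel hasp shut over its staple, then drop the red-knobbed pin down through both eyes until its flange rests on the hasp. Leave the other tools on the bench where they are.

Things in the scene. Friction and masses are not known exactly. Their poses are not given: they have to be found in the camera images.
- rail: Charging rail, fixed: grey base plate 130 (x) x 330 (y) x 12 mm with an aluminium bar along y, 20 mm wide, top 34 mm above the bench. Origin at the underside's centre. Packs straddle the bar, undersides 12 mm above the bench, at four stations y = -120, -40, 40, 120 mm (+/-3); some are empty.
- catch (a point): Roller of the red sprung catch of the first station (rail x = 28, y = -120, z = 26 mm); each station has one on its +x side. It sits over a bead along the pack's foot: a straight upward pull of some 14 to 20 N, weight included, snaps the pack free in the first 10 mm of rise; legs clear the bar after 25 mm. Grip with 30 N or more.
- tote: Plywood tote, fixed: outside 170 (x) x 166 mm (y); origin at the underside's centre. Sides at +x and -x are low, 50 mm high; the end boards at +y and -y are 102 mm high, 8 mm thick. The hasp's hinge is on the outside of the -y end, the steel staple eye on the outside of the +y end.
- tote_floor (a point): Centre of the tote's inner floor, 8 mm above the bench. Inside it measures 154 (x) x 150 mm (y): room for four packs two by two at x = +/-38 and y = +/-36 mm from here, their axes along the tote's.
- hasp (a joint): Angle of the steel hasp strap, rad: 0 = shut, level along the tote's y over its top; grows as it opens, swinging up and back over the -y end (1.57 upright, at most 2.1), turning about the tote's x axis. Starts open; hinge friction (0.2 N m) keeps it open; let go near level it sinks shut by itself.
- hasp_hinge (a point): Middle of the hasp's hinge line, at the top of the tote's -y end (tote x = 0, y = -86, z = 106 mm).
- hasp_bar (a point): Middle of the red cross bar at the hasp's free end, 224 mm from the hinge line: round, 12 mm thick, 50 mm long, parallel to the tote's x; pinched by its two ends it turns between the fingers. Strap 26 mm wide, 5 thick; its square eye (18 mm hole, 38 outside) is 190 mm from the hinge and lies over the staple eye when shut, top at tote z = 108.5 mm.
- staple_eye (a point): Centre of the top of the fixed staple eye on the tote's +y end (tote x = 0, y = 104, z = 97 mm): a level steel eye 10 mm thick, 38 mm outside, with an 18 mm square hole through it, open below.
- pin: Retaining pin, parked upright in the wooden block: origin at its lower tip, z up. Shank 11 mm thick, 60 mm long, tapered tip; steel flange 32 mm across at z = 60-66 mm; red knob 26 mm across at z = 66-100 mm to hold it by. 0.12 kg. When home, the flange rests on the hasp, tip at tote z of about 48 mm.
- pin_block: Dark wooden parking block of the pin, fixed, 60 x 60 x 62 mm, with a 16 mm square hole through from top to bottom; origin at the underside's centre. The pin's flange rests on its top.
- pack_a: Battery pack, 84 mm tall, 0.3-0.5 kg; origin at the centre of its underside, z up. Yellow body 50 (x) x 56 mm (y) at z = 26-52 mm; on top a black grip 26 (x) x 44 mm (y), z = 52-84, to be pinched across x from above; below, two black legs along y, 22 mm apart, 58 mm over their feet. Same both ways round. Starts clipped on the rail, axes along the rail's; may be absent.
- pack_b: Battery pack, 84 mm tall, 0.3-0.5 kg; origin at the centre of its underside, z up. Yellow body 50 (x) x 56 mm (y) at z = 26-52 mm; on top a black grip 26 (x) x 44 mm (y), z = 52-84, to be pinched across x from above; below, two black legs along y, 22 mm apart, 58 mm over their feet. Same both ways round. Starts clipped on the rail, axes along the rail's; may be absent.
- pack_c: Battery pack, 84 mm tall, 0.3-0.5 kg; origin at the centre of its underside, z up. Yellow body 50 (x) x 56 mm (y) at z = 26-52 mm; on top a black grip 26 (x) x 44 mm (y), z = 52-84, to be pinched across x from above; below, two black legs along y, 22 mm apart, 58 mm over their feet. Same both ways round. Starts clipped on the rail, axes along the rail's; may be absent.
- pack_d: Battery pack, 84 mm tall, 0.3-0.5 kg; origin at the centre of its underside, z up. Yellow body 50 (x) x 56 mm (y) at z = 26-52 mm; on top a black grip 26 (x) x 44 mm (y), z = 52-84, to be pinched across x from above; below, two black legs along y, 22 mm apart, 58 mm over their feet. Same both ways round. Starts clipped on the rail, axes along the rail's; may be absent.
- pack_e: Battery pack, 84 mm tall, 0.3-0.5 kg; origin at the centre of its underside, z up. Yellow body 50 (x) x 56 mm (y) at z = 26-52 mm; on top a black grip 26 (x) x 44 mm (y), z = 52-84, to be pinched across x from above; below, two black legs along y, 22 mm apart, 58 mm over their feet. Same both ways round. Starts standing loose on the bench.
- hammer: Bystander: a hammer, 260 mm, wooden handle, lying; not to be disturbed.
- chisel: Bystander: a wood chisel, 240 mm, lying; not to be disturbed.
- glue: Bystander: a white glue bottle with orange cap, 160 mm tall, standing; not to be disturbed.
- chipboard: Bystander: a brown board offcut, 90 x 300 x 16 mm, lying flat; not to be disturbed.
- square: Bystander: a try square, wooden stock and steel blade, about 150 x 100 mm, lying flat; not to be disturbed.
- sander: Bystander: a cork sanding block, 65 x 110 x 30 mm; not to be disturbed.
- tin: Bystander: a steel tin with paper label, 80 mm across, 90 mm tall; not to be disturbed.
Things that resemble listed ones, but are neither listed nor needed, are in the scene too. What is shaped like the pack_c but green or orange is not meant.

How it is judged:
By the outcome, as a careful person would: the job done as asked, in the order asked, and still so for the second after the job is handed in, with the robot touching nothing.
Of pack_a, pack_b, pack_c, pack_d only 2 to 3 are there at a start; the rules pass over those that are not, and their reading is None.
At some moment in a run one of pack_e may be knocked a few centimetres aside while the robot is not near it.
It also fails if it takes over 208 s, if anything falls off the work surface, if the arm or the gripper's body presses on something with over 40 N, if the wrist force passes 120 N, or if a joint passes its speed limit or range.

## Working session

There is one attempt and no reset: what is moved stays moved. The work goes in short steps, Python scripts to look and compute and a tool call to move; the robot and the scene stay as the last step left them, time stands still between calls to the robot, and variables do not carry over. Pictures are saved under pics/ and viewed, and the job is handed in when it is done.

Besides the shell and the picture viewer there is one more tool, called as a command line: name --argument value ..., lists and objects as JSON in quotes. servo_tool: Moves the arm, as the interface text tells. Its arguments: {"type":"object","properties":{"targets":{"type":"array"},"newtons":{"type":"number"}},"required":["targets"]}

```bash
mkdir -p pics; cat > h.py <<'E'
import numpy as np, cv2
from station import bot, optics, spotter
def save(im,name): cv2.imwrite('pics/'+name, cv2.cvtColor(im,cv2.COLOR_RGB2BGR))
def cal(n):
    c=optics.get_calibration(n); f=210/np.tan(np.radians(c['fov_y'])/2)
    return c,f,np.array(c['R']),np.array(c['t'])
def ray(n,uv):
    c,f,R,t=cal(n); d=np.array([(uv[0]-c['cx'])/f,(uv[1]-c['cy'])/f])
    u=d.copy()
    for _ in range(30): u=d/(1+c['k1']*(u@u))
    return u
def px2w(n,uv,dep):
    c,f,R,t=cal(n); u=ray(n,uv); return R.T@(np.array([u[0],u[1],1])*dep-t)
def px2z(n,uv,z):
    c,f,R,t=cal(n); u=ray(n,uv); d=R.T@np.array([u[0],u[1],1]); o=-R.T@t
    return o+d*(z-o[2])/d[2]
def w2px(n,X):
    c,f,R,t=cal(n); p=R@np.array(X)+t; u=p[:2]/p[2]; u=u*(1+c['k1']*(u@u)); return u*f+[c['cx'],c['cy']]
def cloud(n,dep):
    c,f,R,t=cal(n); v,u=np.mgrid[:420,:560]; d=np.stack([(u-c['cx'])/f,(v-c['cy'])/f],-1); w=d.copy()
    for _ in range(20): w=d/(1+c['k1']*(w**2).sum(-1,keepdims=True))
    P=np.concatenate([w,np.ones((420,560,1))],-1)*dep[...,None]
    W=(P-t)@R; W[dep==0]=np.nan; return W
E
python3 - <<'E'
from h import *
for n in['scene','top']:
    im,d=optics.grab_frame(n); save(im,n+'0.png'); np.save(n+'0.npy',d); c,f,R,t=cal(n); print(n,f,c['cx'],c['cy'],c['k1'],-R.T@t)
s=bot.read_state(); print(s)
E
```

```text
scene 512.2360851736141 280.2535627019436 212.85613713438272 -0.14963575340029972 [1.62129245 0.24360298 1.00751309]
top 405.65353555526696 277.8302324017742 209.2415631227189 -0.05246768470595299 [0.40187217 0.01669828 1.09283303]
{'t': 0.1, 'qpos': array([-7.84422949e+01,  9.10924546e+00,  9.15637204e+01, -6.40069691e-04,
        7.94254709e+01, -1.20377395e+01]), 'joint_velocities': array([-0.04870505, -0.09960917, -0.16151733, -0.04257697, -0.02150964,
        0.02000239]), 'joint_efforts': array([-2.43455406e-04, -3.86502492e+01, -3.22960746e+01,  7.02706981e-02,
        3.40332789e-02, -4.29693137e-05]), 'tool_pos': array([ 0.23001219, -0.52632694,  0.19172623]), 'ee_rot': array([-101.67163273,   89.90156118,  101.92392989]), 'wrist_force': array([-0.32807119,  0.4207647 ,  0.09861141]), 'ft_torque': array([-0.003446  , -0.01390404,  0.02347812]), 'grip_width': 0.09195758593325572}
```

View pics/scene0.png

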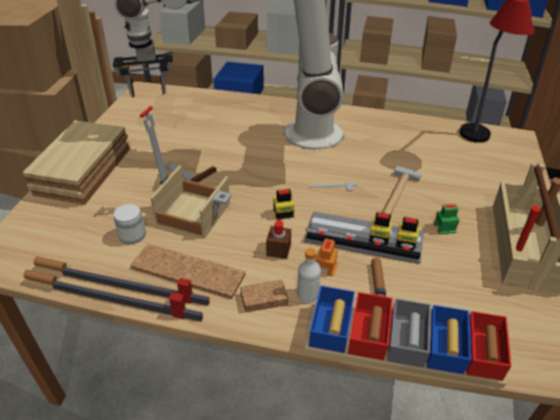

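View pics/top0.png

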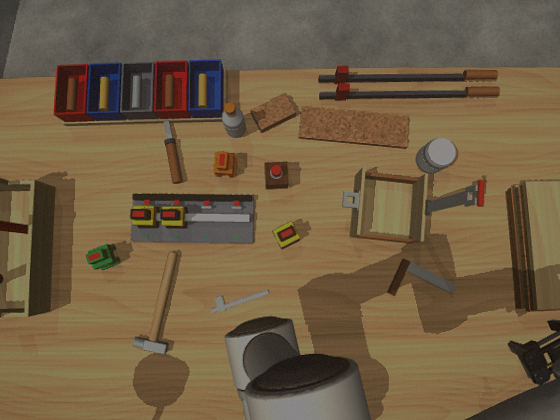

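The top view shows two yellow packs on the rail at (143,215) and (173,215). The loose yellow pack is at (286,235), the pin block at (276,175), and the tote at (390,205). The open hasp's red bar is at (482,192). Look-alikes: the green pack at (102,257) and the orange pack at (224,164), so I'll go by the yellow bodies. Next step is a close crop and measurements.

```bash
python3 - <<'E'
from h import *
im=cv2.cvtColor(cv2.imread('pics/top0.png'),cv2.COLOR_BGR2RGB)
a=cv2.resize(im[140:280,80:310],None,fx=3.4,fy=3.4,interpolation=cv2.INTER_CUBIC); save(a,'cropA.png')
b=cv2.resize(im[130:310,330:500],None,fx=3.3,fy=3.3,interpolation=cv2.INTER_CUBIC); save(b,'cropB.png')
for q in['pack_a','pin','pin_block','tote','tote_floor','hasp_bar','hasp_hinge','staple_eye','rail','catch']:
  for n in['top','scene']:
    print(q,n,[(np.round(r['uv']).tolist(),round(r['score'],2)) for r in spotter.spot_in(n,q)][:6])
d=np.load('top0.npy'); W=cloud('top',d)
np.set_printoptions(precision=3,suppress=True)
hsv=cv2.cvtColor(im,cv2.COLOR_RGB2HSV)
for (u,v) in [(143,215),(173,215),(286,235),(276,172),(400,235),(482,192),(351,200),(363,205),(425,210),(200,218),(390,206)]:
    print(u,v,W[v,u])
E
```

```text
pack_a top [([102.0, 258.0], 0.96), ([289.0, 234.0], 0.78), ([224.0, 163.0], 0.69), ([176.0, 219.0], 0.65), ([146.0, 217.0], 0.6)]
pack_a scene [([329.0, 258.0], 0.97), ([450.0, 216.0], 0.92), ([383.0, 230.0], 0.74), ([409.0, 233.0], 0.65), ([285.0, 203.0], 0.65), ([188.0, 270.0], 0.61)]
pin top [([274.0, 172.0], 0.6)]
pin scene [([282.0, 228.0], 0.66)]
pin_block top [([279.0, 180.0], 0.61), ([462.0, 198.0], 0.3)]
pin_block scene [([274.0, 245.0], 0.95), ([179.0, 201.0], 0.7)]
tote top [([397.0, 202.0], 0.83)]
tote scene [([180.0, 199.0], 0.62)]
tote_floor top [([159.0, 312.0], 0.71), ([394.0, 203.0], 0.62)]
tote_floor scene [([183.0, 201.0], 0.72)]
hasp_bar top [([462.0, 199.0], 0.61)]
hasp_bar scene [([154.0, 144.0], 0.72)]
hasp_hinge top [([392.0, 202.0], 0.89), ([204.0, 214.0], 0.41)]
hasp_hinge scene [([183.0, 198.0], 0.92)]
staple_eye top [([394.0, 202.0], 0.94), ([417.0, 276.0], 0.65)]
staple_eye scene [([183.0, 200.0], 0.91)]
rail top [([202.0, 218.0], 0.73)]
rail scene []
catch top [([204.0, 215.0], 0.94), ([161.0, 312.0], 0.45)]
catch scene [([184.0, 200.0], 0.75), ([359.0, 238.0], 0.67)]
143 215 [0.522 0.347 0.099]
173 215 [0.521 0.272 0.096]
286 235 [ 0.467 -0.007  0.083]
276 172 [0.623 0.015 0.1  ]
400 235 [ 0.465 -0.315  0.009]
482 192 [ 0.524 -0.38   0.336]
351 200 [ 0.563 -0.189  0.   ]
363 205 [ 0.548 -0.218  0.011]
425 210 [ 0.519 -0.351  0.106]
200 218 [0.519 0.217 0.031]
390 206 [ 0.544 -0.293  0.005]
```

View pics/cropA.png

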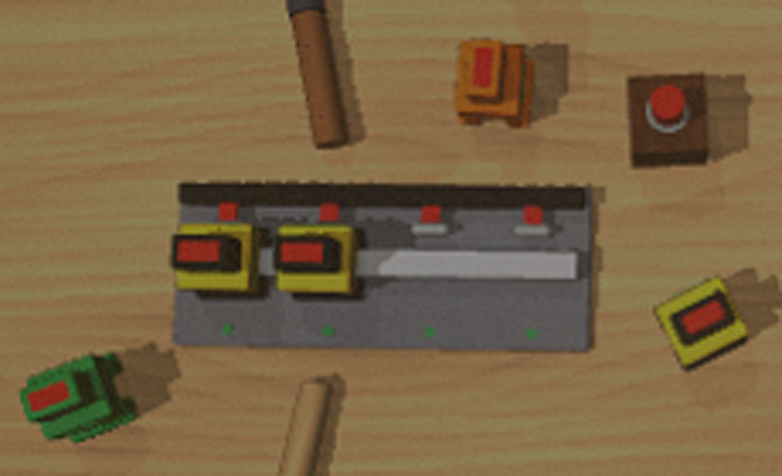

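View pics/cropB.png

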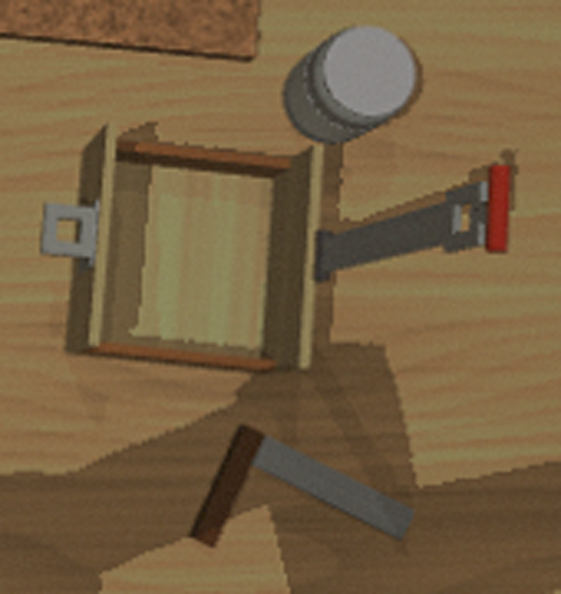

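```bash
cat >> h.py <<'E'
np.set_printoptions(precision=4,suppress=True)
def rect(P):
    (c,s,a)=cv2.minAreaRect((P[:,:2]*1000).astype(np.float32)); return np.round(c,1),np.round(s,1),round(a,1)
def box(W,x,y,z):
    return W[(W[...,0]>x[0])&(W[...,0]<x[1])&(W[...,1]>y[0])&(W[...,1]<y[1])&(W[...,2]>z[0])&(W[...,2]<z[1])]
E
python3 - <<'E'
from h import *
for n in['top','scene']:
    d=np.load(n+'0.npy'); W=cloud(n,d); print(n)
    def go(name,x,y,z):
        P=box(W,x,y,z)
        if len(P)>8: print(name,len(P),rect(P),'mean',P.mean(0),'zmed',np.median(P[:,2]))
        else: print(name,len(P))
    go('A grip',(.48,.56),(.31,.38),(.088,.105))
    go('A body',(.46,.58),(.31,.39),(.058,.07))
    go('B grip',(.48,.56),(.24,.305),(.088,.105))
    go('B body',(.46,.58),(.22,.31),(.058,.07))
    go('E grip',(.42,.52),(-.05,.04),(.076,.092))
    go('E body',(.42,.52),(-.05,.04),(.046,.058))
    go('bar',(.48,.56),(.1,.42),(.028,.038))
    go('plate',(.40,.62),(.05,.42),(.009,.016))
    go('pinknob',(.58,.67),(-.03,.06),(.155,.17))
    go('pinknob2',(.58,.67),(-.03,.06),(.09,.12))
    go('block',(.58,.67),(-.03,.06),(.055,.068))
    go('tote+y',(.40,.65),(-.25,-.18),(.097,.106))
    go('tote-y',(.40,.65),(-.38,-.3),(.097,.110))
    go('tote low',(.40,.65),(-.36,-.23),(.045,.054))
    go('floor',(.40,.65),(-.36,-.21),(.002,.013))
    go('staple',(.50,.60),(-.23,-.15),(.09,.102))
    go('hasp',(.45,.6),(-.45,-.3),(.12,.4))
    go('hbar',(.45,.6),(-.45,-.3),(.31,.35))
    go('other tall',(.35,.7),(-.3,.4),(.1,.2))
E
```

```text
top
A grip 189 (array([525.6, 358.7]), array([42.5, 25.7]), 89.6) mean [0.5255 0.358  0.0954] zmed 0.09577654397963306
A body 233 (array([525.2, 348.6]), array([75.9, 49.7]), 88.3) mean [0.5225 0.3538 0.0635] zmed 0.06340580662969647
B grip 186 (array([523.7, 281.9]), array([42.9, 26.1]), 87.7) mean [0.5231 0.2816 0.0956] zmed 0.09575340035711821
B body 220 (array([523. , 281.9]), array([55.1, 51.8]), 88.9) mean [0.5209 0.2776 0.0635] zmed 0.06361341712414467
E grip 186 (array([470.9,  -6.9]), array([25.7, 43.6]), 24.7) mean [ 0.4709 -0.0071  0.0839] zmed 0.08392489847701468
E body 227 (array([471.4,  -7.1]), array([50.5, 55.5]), 26.9) mean [ 0.4691 -0.0067  0.0517] zmed 0.05165262028695842
bar 600 (array([530.6, 236.5]), array([ 58.1, 271.6]), 0.1) mean [0.5247 0.1911 0.0332] zmed 0.03334650335369113
plate 2855 (array([507.8, 243.9]), array([329.4, 218.4]), 87.7) mean [0.503  0.223  0.0121] zmed 0.011991774299750398
pinknob 0
pinknob2 87 (array([628.5,  15.8]), array([22.5, 26.1]), 88.8) mean [0.6281 0.0153 0.1012] zmed 0.10120582247786951
block 416 (array([628.9,  15.5]), array([60
[... 2471 characters left out ...]
7.8, -284.3]), array([128.3, 180.2]), 83.4) mean [ 0.5506 -0.302   0.0488] zmed 0.04860650043259521
floor 940 (array([ 525.5, -280.3]), array([147.6, 245. ]), 86.9) mean [ 0.5313 -0.2928  0.0076] zmed 0.007630520430875649
staple 202 (array([ 552.6, -172.3]), array([ 48.7, 100.4]), 81.9) mean [ 0.5534 -0.1776  0.0969] zmed 0.09695662973462177
hasp 559 (array([ 527.9, -365.8]), array([30., 53.]), 76.9) mean [ 0.528  -0.3662  0.2404] zmed 0.24229779662479586
hbar 102 (array([ 525.9, -374.8]), array([12.6, 53.1]), 78.6) mean [ 0.5277 -0.3744  0.3262] zmed 0.3291988048562847
other tall 148 (array([585.3,  82.7]), array([561.4, 171. ]), 82.4) mean [ 0.5754 -0.1254  0.1021] zmed 0.10175884824041595
```

```bash
cat >> h.py <<'E'
from scipy.spatial.transform import Rotation as Ro
def tool():
    s=bot.read_state(); r,p,y=s['ee_rot']; return np.array(s['tool_pos']),Ro.from_euler('xyz',[r,p,y],degrees=True),s
def plan(xyz,jaw):
    "target TCP, jaw direction deg (half-turn free)"
    p,R,s=tool(); best=None
    for a in (jaw,jaw+180):
        c,q=np.cos(np.radians(a)),np.sin(np.radians(a))
        x=np.array([0,0,-1.]);y=np.array([c,q,0]);M=Ro.from_matrix(np.c_[x,y,np.cross(x,y)])
        rv=(R.inv()*M).as_rotvec()
        # predicted joint6 change ~ turn - dq1
        if best is None or np.linalg.norm(rv)<np.linalg.norm(best): best=rv
    d=R.inv().apply(np.array(xyz)-p)*1000
    print('d',np.round(d,1),'w',np.round(best,3),'dist',round(np.linalg.norm(d)),'q',np.round(s['qpos'],0))
E
python3 - <<'E'
from h import *
p,R,s=tool(); print(R.as_matrix())
plan([.471,-.007,.17],25)
yw=np.radians(-7.5); ux=np.array([np.cos(yw),np.sin(yw)]); uy=np.array([-np.sin(yw),np.cos(yw)])
c0=np.array([.5373,-.2708])
for n in['top','scene']:
    W=cloud(n,np.load(n+'0.npy'))
    P=box(W,(.4,.65),(-.38,-.15),(.0985,.112)); q=np.c_[(P[:,:2]-c0)@ux,(P[:,:2]-c0)@uy]*1000
    for sgn in(1,-1):
        k=q[(q[:,1]*sgn>65)&(q[:,1]*sgn<95)]; o=k[np.abs(k[:,0])>30]
        print(n,sgn,'x',np.percentile(k[:,0],[1,50,99]),'y',np.percentile(o[:,1],[2,50,98]),'slope',np.degrees(np.polyfit(o[:,0],o[:,1],1)[0]))
    P=box(W,(.4,.65),(-.38,-.15),(.092,.0985)); q=np.c_[(P[:,:2]-c0)@ux,(P[:,:2]-c0)@uy]*1000
    k=q[(q[:,1]>88)&(np.abs(q[:,0])<40)]; print('staple',np.percentile(k,[1,50,99],axis=0).T)
    P=box(W,(.45,.6),(-.42,-.3),(.322,.345)); q=np.c_[(P[:,:2]-c0)@ux,(P[:,:2]-c0)@uy]*1000
    print('bar',np.percentile(q,[1,50,99],axis=0).T,np.percentile(P[:,2],[2,50,98]))
    d=P
E
```

```text
[[-0.      0.4003 -0.9164]
 [-0.     -0.9164 -0.4003]
 [-1.     -0.      0.    ]]
d [  22.6 -380.  -428.8] w [ 1.546  0.    -0.   ] dist 573 q [-78.   9.  92.  -0.  79. -12.]
top 1 x [-83.0242  -1.5619  84.1984] y [73.5288 78.0011 82.1754] slope -0.11406563248391947
top -1 x [-84.2811  -2.5521  84.0003] y [-84.3391 -79.1211 -75.13  ] slope -0.18614497435240168
staple [[-18.9192   2.0498  18.7333]
 [ 88.639  105.4553 121.7394]]
bar [[ -24.6748   -0.2935   25.2883]
 [-113.7093 -107.0739 -103.2984]] [0.3253 0.3337 0.3377]
scene 1 x [-82.0887   8.6424  86.2402] y [76.3168 81.7735 86.6039] slope -0.36115446453933653
scene -1 x [-76.8717   9.8343  84.6529] y [-79.7399 -74.6658 -70.0881] slope -0.13338712013985585
staple [[-21.1913   2.9256  22.7973]
 [ 88.1292 104.5344 123.1301]]
bar [[ -24.1744    5.5432   28.7058]
 [-112.2282 -103.2236  -98.6753]] [0.3242 0.3314 0.3356]
```

```bash
cat >> h.py <<'E'
def plan(xyz,jaw):
    p,R,s=tool(); q=s['qpos']; cur=q[0]-q[5]; q1=np.degrees(np.arctan2(xyz[1],xyz[0])); 
    a=min([jaw+180*k for k in range(-3,4)],key=lambda a:abs(q1-a)); t=a-cur
    d=R.inv().apply(np.array(xyz)-p)*1000
    x=R.apply([1,0,0]); y=R.apply([0,1,0])
    # levelling correction
    c,sn=np.cos(np.radians(a)),np.sin(np.radians(a)); X=np.array([0,0,-1.]);Y=np.array([c,sn,0])
    rv=(R.inv()*Ro.from_matrix(np.c_[X,Y,np.cross(X,Y)])).as_rotvec()
    print('d',np.round(d,1),'w',np.round(rv,3),'turn(wx)',round(-np.radians(t),3),'deg',round(-t,1),'dist',round(np.linalg.norm(d)),'q6->',round(q1-a),'t',s['t'])
E
python3 - <<'E'
from h import *
plan([.472,-.006,.17],25)
E
```

```text
d [  22.6 -380.5 -430.2] w [-1.595  0.     0.   ] turn(wx) -1.595 deg -91.4 dist 575 q6-> -26 t 1.1
```

servo_tool --targets '[{"dx": 0, "dy": -190, "dz": -215, "wx": -0.8, "wy": 0, "wz": 0, "grip": 0.6}, {"dx": 0, "dy": -190, "dz": -215, "wx": -0.8, "wy": 0, "wz": 0, "grip": 0.6}, {"dx": 0, "dy": -190, "dz": -215, "wx": -0.8, "wy": 0, "wz": 0, "grip": 0.6}, {"dx": 0, "dy": -190, "dz": -215, "wx": -0.8, "wy": 0, "wz": 0, "grip": 0.6}, {"dx": 22, "dy": -380, "dz": -430, "wx": -1.595, "wy": 0, "wz": 0, "grip": 0.6}, {"dx": 22, "dy": -380, "dz": -430, "wx": -1.595, "wy": 0, "wz": 0, "grip": 0.6}, {"dx": 22, "dy": -380, "dz": -430, "wx": -1.595, "wy": 0, "wz": 0, "grip": 0.6}, {"dx": 22, "dy": -380, "dz": -430, "wx": -1.595, "wy": 0, "wz": 0, "grip": 0.6}, {"dx": 22, "dy": -380, "dz": -430, "wx": -1.595, "wy": 0, "wz": 0, "grip": 0.6}, {"dx": 22, "dy": -380, "dz": -430, "wx": -1.595, "wy": 0, "wz": 0, "grip": 0.6}, {"dx": 22, "dy": -380, "dz": -430, "wx": -1.595, "wy": 0, "wz": 0, "grip": 0.6}, {"dx": 22, "dy": -380, "dz": -430, "wx": -1.595, "wy": 0, "wz": 0, "grip": 0.6}, {"dx": 22, "dy": -380, "dz": -430, "wx": -1.595, "wy": 0, "wz": 0, "grip": 0.6}, {"dx": 22, "dy": -380, "dz": -430, "wx": -1.595, "wy": 0, "wz": 0, "grip": 0.6}, {"dx": 22, "dy": -380, "dz": -430, "wx": -1.595, "wy": 0, "wz": 0, "grip": 0.6}, {"dx": 22, "dy": -380, "dz": -430, "wx": -1.595, "wy": 0, "wz": 0, "grip": 0.6}, {"dx": 22, "dy": -380, "dz": -430, "wx": -1.595, "wy": 0, "wz": 0, "grip": 0.6}]'

```text
t: 2.52
tool_pos: [0.4719, -0.0069, 0.1706]
ee_rot: [-48.4, 90.0, -113.4]
wrist_force: [-0.0, -0.7, 0.2]
grip_width: 0.0734
```

```bash
python3 - <<'E'
from h import *
im,d=optics.grab_frame('scene'); save(im,'s1.png'); W=cloud('scene',d)
P=box(W,(.42,.52),(-.05,.04),(.076,.092)); print(len(P),rect(P) if len(P) else 0)
plan([.472,-.006,.055],25); print(tool()[0],tool()[2]['grip_width'])
E
```

```text
108 (array([474.7,  -3.9]), array([32.8, 43.1]), 25.6)
d [115.7   0.7  -1.3] w [-0.001  0.     0.   ] turn(wx) -0.001 deg -0.1 dist 116 q6-> -26 t 2.5667
[ 0.4719 -0.0074  0.1707] 0.07396882286439745
```

View pics/s1.png

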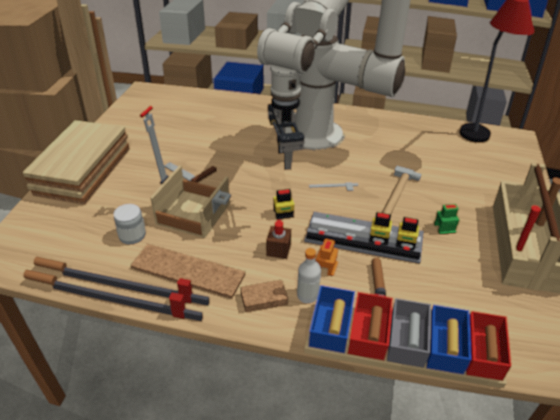

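The loose pack is unchanged at (284,203), with the gripper above it and its fingertips at about (288,165). I'll check that projection.

```bash
python3 - <<'E'
from h import *
p,R,s=tool(); print(w2px('scene',p),w2px('scene',[.472,-.006,.084]))
c=cv2.imread('pics/s1.png')[90:230,220:360]; cv2.imwrite('pics/s1c.png',cv2.resize(c,None,fx=4,fy=4,interpolation=cv2.INTER_CUBIC))
E
```

```text
[282.9393 166.143 ] [283.0554 190.4878]
```

View pics/s1c.png

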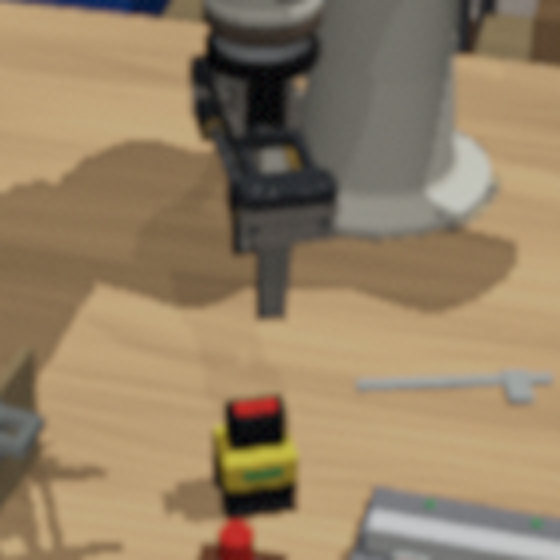

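servo_tool --targets '[{"dx": 40, "grip": 0.6}, {"dx": 80, "grip": 0.6}, {"dx": 100, "grip": 0.6}, {"dx": 115, "dy": 0, "dz": -1, "grip": 0.6}, {"dx": 115, "dz": -1, "grip": 0.6}, {"dx": 115, "dz": -1, "grip": 0.6}, {"dx": 115, "dz": -1, "grip": -1}, {"dx": 115, "dz": -1, "grip": -1}, {"dx": 115, "dz": -1, "grip": -1}, {"dx": 115, "dz": -1, "grip": -1}, {"dx": 115, "dz": -1, "grip": -1}, {"dx": 115, "dz": -1, "grip": -1}, {"dx": 115, "dz": -1, "grip": -1}]' --newtons 35

```text
invalid input
```

servo_tool --targets '[{"dx": 40, "dy": 0, "dz": 0, "wx": 0, "wy": 0, "wz": 0, "grip": 0.6}, {"dx": 80, "dy": 0, "dz": 0, "wx": 0, "wy": 0, "wz": 0, "grip": 0.6}, {"dx": 100, "dy": 0, "dz": 0, "wx": 0, "wy": 0, "wz": 0, "grip": 0.6}, {"dx": 115, "dy": 0, "dz": -1, "wx": 0, "wy": 0, "wz": 0, "grip": 0.6}, {"dx": 115, "dy": 0, "dz": -1, "wx": 0, "wy": 0, "wz": 0, "grip": 0.6}, {"dx": 115, "dy": 0, "dz": -1, "wx": 0, "wy": 0, "wz": 0, "grip": -1}, {"dx": 115, "dy": 0, "dz": -1, "wx": 0, "wy": 0, "wz": 0, "grip": -1}, {"dx": 115, "dy": 0, "dz": -1, "wx": 0, "wy": 0, "wz": 0, "grip": -1}, {"dx": 115, "dy": 0, "dz": -1, "wx": 0, "wy": 0, "wz": 0, "grip": -1}, {"dx": 115, "dy": 0, "dz": -1, "wx": 0, "wy": 0, "wz": 0, "grip": -1}, {"dx": 115, "dy": 0, "dz": -1, "wx": 0, "wy": 0, "wz": 0, "grip": -1}]' --newtons 35

```text
t: 3.48
tool_pos: [0.472, -0.0067, 0.0563]
ee_rot: [31.9, 89.9, -33.2]
wrist_force: [0.2, 0.5, 1.1]
grip_width: 0.0358
```

```bash
python3 - <<'E'
from h import *
plan([.535,-.296,.20],-7.6); p,R,s=tool(); print(p,s['grip_width'],s['wrist_force'])
E
```

```text
d [-143.4  -64.7  289.1] w [ 0.568  0.001 -0.001] turn(wx) 0.567 deg 32.5 dist 329 q6-> -21 t 3.4833
[ 0.472  -0.0067  0.0563] 0.03578258045930371 [0.2183 0.4865 1.1263]
```

servo_tool --targets '[{"dx": 0, "dy": 0, "dz": 0, "wx": 0, "wy": 0, "wz": 0, "grip": -1}, {"dx": 0, "dy": 0, "dz": 0, "wx": 0, "wy": 0, "wz": 0, "grip": -1}, {"dx": 0, "dy": 0, "dz": 0, "wx": 0, "wy": 0, "wz": 0, "grip": -1}, {"dx": 0, "dy": 0, "dz": 0, "wx": 0, "wy": 0, "wz": 0, "grip": -1}, {"dx": -20, "dy": 0, "dz": 0, "wx": 0, "wy": 0, "wz": 0, "grip": -1}, {"dx": -50, "dy": 0, "dz": 0, "wx": 0, "wy": 0, "wz": 0, "grip": -1}, {"dx": -80, "dy": 0, "dz": 0, "wx": 0, "wy": 0, "wz": 0, "grip": -1}, {"dx": -110, "dy": 0, "dz": 0, "wx": 0, "wy": 0, "wz": 0, "grip": -1}, {"dx": -140, "dy": 0, "dz": 0, "wx": 0, "wy": 0, "wz": 0, "grip": -1}, {"dx": -143, "dy": 0, "dz": 0, "wx": 0, "wy": 0, "wz": 0, "grip": -1}]'

```text
t: 4.32
tool_pos: [0.4746, -0.0072, 0.2044]
ee_rot: [47.5, 89.4, -17.6]
wrist_force: [2.5, -0.4, -2.9]
grip_width: 0.0255
```

```bash
python3 - <<'E'
from h import *
plan([.535,-.296,.20],-7.6); p,R,s=tool(); print(p,s['grip_width'],s['wrist_force'])
E
```

```text
d [  5.9 -67.1 287.2] w [ 0.568  0.005 -0.009] turn(wx) 0.568 deg 32.5 dist 295 q6-> -21 t 4.3167
[ 0.4746 -0.0072  0.2044] 0.02549820050420908 [ 2.5289 -0.3911 -2.9308]
```

servo_tool --targets '[{"dx": 0, "dy": -7, "dz": 29, "wx": 0.06, "wy": 0, "wz": 0, "grip": -1}, {"dx": 3, "dy": -15, "dz": 65, "wx": 0.14, "wy": 0, "wz": 0, "grip": -1}, {"dx": 4, "dy": -24, "dz": 101, "wx": 0.22, "wy": 0, "wz": 0, "grip": -1}, {"dx": 5, "dy": -32, "dz": 137, "wx": 0.3, "wy": 0, "wz": 0, "grip": -1}, {"dx": 5, "dy": -40, "dz": 173, "wx": 0.38, "wy": 0, "wz": 0, "grip": -1}, {"dx": 5, "dy": -49, "dz": 209, "wx": 0.46, "wy": 0, "wz": 0, "grip": -1}, {"dx": 5, "dy": -57, "dz": 245, "wx": 0.52, "wy": 0, "wz": 0, "grip": -1}, {"dx": 5, "dy": -63, "dz": 270, "wx": 0.55, "wy": 0, "wz": 0, "grip": -1}, {"dx": 5, "dy": -67, "dz": 287, "wx": 0.568, "wy": 0, "wz": 0, "grip": -1}, {"dx": 5, "dy": -67, "dz": 287, "wx": 0.568, "wy": 0, "wz": 0, "grip": -1}, {"dx": 5, "dy": -67, "dz": 287, "wx": 0.568, "wy": 0, "wz": 0, "grip": -1}, {"dx": 5, "dy": -67, "dz": 287, "wx": 0.568, "wy": 0, "wz": 0, "grip": -1}, {"dx": 5, "dy": -67, "dz": 287, "wx": 0.568, "wy": 0, "wz": 0, "grip": -1}]'

```text
t: 5.4
tool_pos: [0.5345, -0.2943, 0.1998]
ee_rot: [86.8, 89.5, -10.8]
wrist_force: [-0.9, -0.2, -2.8]
grip_width: 0.0251
```

```bash
python3 - <<'E'
from h import *
for n in['top','scene']:
    im,d=optics.grab_frame(n); save(im,n+'2.png')
a=cv2.resize(cv2.imread('pics/scene2.png')[70:270,80:320],None,fx=3,fy=3,interpolation=cv2.INTER_CUBIC);cv2.imwrite('pics/s2c.png',a)
plan([.535,-.296,.066],-7.6); p,R,s=tool(); print(p,s['grip_width'],s['wrist_force'])
E
```

```text
d [134.6  -1.    1.2] w [ 0.001  0.001 -0.01 ] turn(wx) 0.002 deg 0.1 dist 135 q6-> -21 t 5.5
[ 0.5349 -0.2946  0.2006] 0.025630105437101418 [-0.0211 -0.5044 -3.4969]
```

View pics/s2c.png

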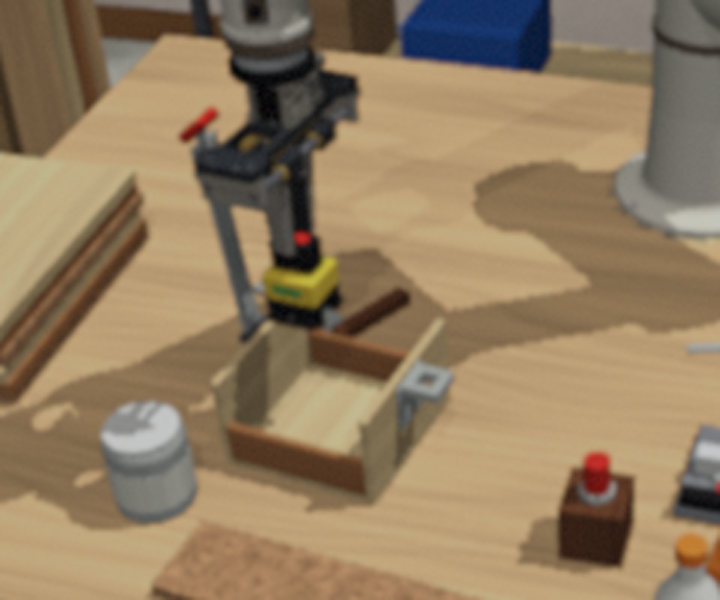

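servo_tool --targets '[{"dx": 25, "dy": -1, "dz": 1, "wx": 0, "wy": 0, "wz": -0.01, "grip": -1}, {"dx": 55, "dy": -1, "dz": 1, "wx": 0, "wy": 0, "wz": -0.01, "grip": -1}, {"dx": 85, "dy": -1, "dz": 1, "wx": 0, "wy": 0, "wz": -0.01, "grip": -1}, {"dx": 110, "dy": -1, "dz": 1, "wx": 0, "wy": 0, "wz": -0.01, "grip": -1}, {"dx": 125, "dy": -1, "dz": 1, "wx": 0, "wy": 0, "wz": -0.01, "grip": -1}, {"dx": 131, "dy": -1, "dz": 1, "wx": 0, "wy": 0, "wz": -0.01, "grip": -1}, {"dx": 135, "dy": -1, "dz": 1, "wx": 0, "wy": 0, "wz": -0.01, "grip": -1}, {"dx": 135, "dy": -1, "dz": 1, "wx": 0, "wy": 0, "wz": -0.01, "grip": -1}, {"dx": 135, "dy": -1, "dz": 1, "wx": 0, "wy": 0, "wz": -0.01, "grip": -1}]'

```text
t: 6.25
tool_pos: [0.5361, -0.2964, 0.0672]
ee_rot: [36.6, 89.8, -60.9]
wrist_force: [0.3, 0.3, -3.3]
grip_width: 0.0252
```

servo_tool --targets '[{"dx": 2, "dy": 0, "dz": 0, "wx": 0, "wy": 0, "wz": 0, "grip": -1}, {"dx": 3, "dy": 0, "dz": 0, "wx": 0, "wy": 0, "wz": 0, "grip": -1}, {"dx": 3, "dy": 0, "dz": 0, "wx": 0, "wy": 0, "wz": 0, "grip": -1}]'

```text
t: 6.5
tool_pos: [0.5371, -0.2969, 0.0653]
ee_rot: [48.5, 89.6, -49.0]
wrist_force: [-0.1, 0.5, -0.8]
grip_width: 0.0249
```

servo_tool --targets '[{"dx": 0, "dy": 0, "dz": 0, "wx": 0, "wy": 0, "wz": 0, "grip": 0.15}, {"dx": 0, "dy": 0, "dz": 0, "wx": 0, "wy": 0, "wz": 0, "grip": 0.15}, {"dx": 0, "dy": 0, "dz": 0, "wx": 0, "wy": 0, "wz": 0, "grip": 0.15}, {"dx": 0, "dy": 0, "dz": 0, "wx": 0, "wy": 0, "wz": 0, "grip": 0.15}, {"dx": 0, "dy": 0, "dz": 0, "wx": 0, "wy": 0, "wz": 0, "grip": 0.15}, {"dx": -20, "dy": 0, "dz": 0, "wx": 0, "wy": 0, "wz": 0, "grip": 0.15}, {"dx": -60, "dy": 0, "dz": 0, "wx": 0, "wy": 0, "wz": 0, "grip": 0.15}, {"dx": -100, "dy": 0, "dz": 0, "wx": 0, "wy": 0, "wz": 0, "grip": 0.15}, {"dx": -135, "dy": 0, "dz": 0, "wx": 0, "wy": 0, "wz": 0, "grip": 0.15}, {"dx": -135, "dy": 0, "dz": 0, "wx": 0, "wy": 0, "wz": 0, "grip": 0.15}]'

```text
t: 7.33
tool_pos: [0.5402, -0.2993, 0.2099]
ee_rot: [54.9, 88.8, -42.6]
wrist_force: [-0.0, 0.6, 0.7]
grip_width: 0.0527
```

```bash
python3 - <<'E'
from h import *
plan([.525,.283,.18],-1.5); p,R,s=tool(); print(p,s['grip_width'],s['wrist_force'])
E
```

```text
d [  21.3  -91.5 -575.6] w [-0.105  0.013 -0.017] turn(wx) -0.105 deg -6.0 dist 583 q6-> 30 t 7.3333
[ 0.5402 -0.2993  0.2099] 0.05270153155081012 [-0.0423  0.6164  0.7446]
```

servo_tool --targets '[{"dx": 0, "dy": -46, "dz": -290, "wx": -0.05, "wy": 0, "wz": 0, "grip": 0.15}, {"dx": 0, "dy": -46, "dz": -290, "wx": -0.05, "wy": 0, "wz": 0, "grip": 0.15}, {"dx": 0, "dy": -46, "dz": -290, "wx": -0.05, "wy": 0, "wz": 0, "grip": 0.15}, {"dx": 0, "dy": -46, "dz": -290, "wx": -0.05, "wy": 0, "wz": 0, "grip": 0.15}, {"dx": 0, "dy": -46, "dz": -290, "wx": -0.05, "wy": 0, "wz": 0, "grip": 0.15}, {"dx": 21, "dy": -92, "dz": -576, "wx": -0.105, "wy": 0.01, "wz": -0.017, "grip": 0.4}, {"dx": 21, "dy": -92, "dz": -576, "wx": -0.105, "wy": 0.01, "wz": -0.017, "grip": 0.4}, {"dx": 21, "dy": -92, "dz": -576, "wx": -0.105, "wy": 0.01, "wz": -0.017, "grip": 0.4}, {"dx": 21, "dy": -92, "dz": -576, "wx": -0.105, "wy": 0.01, "wz": -0.017, "grip": 0.4}, {"dx": 21, "dy": -92, "dz": -576, "wx": -0.105, "wy": 0.01, "wz": -0.017, "grip": 0.4}, {"dx": 21, "dy": -92, "dz": -576, "wx": -0.105, "wy": 0.01, "wz": -0.017, "grip": 0.4}, {"dx": 21, "dy": -92, "dz": -576, "wx": -0.105, "wy": 0.01, "wz": -0.017, "grip": 0.4}, {"dx": 21, "dy": -92, "dz": -576, "wx": -0.105, "wy": 0.01, "wz": -0.017, "grip": 0.4}, {"dx": 21, "dy": -92, "dz": -576, "wx": -0.105, "wy": 0.01, "wz": -0.017, "grip": 0.4}, {"dx": 21, "dy": -92, "dz": -576, "wx": -0.105, "wy": 0.01, "wz": -0.017, "grip": 0.4}, {"dx": 21, "dy": -92, "dz": -576, "wx": -0.105, "wy": 0.01, "wz": -0.017, "grip": 0.4}, {"dx": 21, "dy": -92, "dz": -576, "wx": -0.105, "wy": 0.01, "wz": -0.017, "grip": 0.4}]'

```text
t: 8.75
tool_pos: [0.5245, 0.2831, 0.1799]
ee_rot: [-9.3, 89.8, -100.8]
wrist_force: [-0.6, -1.0, 0.5]
grip_width: 0.0641
```

```bash
python3 - <<'E'
from h import *
im,d=optics.grab_frame('scene'); save(im,'s3.png')
cv2.imwrite('pics/s3c.png',cv2.resize(cv2.imread('pics/s3.png')[80:290,100:460],None,fx=2.2,fy=2.2,interpolation=cv2.INTER_CUBIC))
plan([.5255,.283,.068],-1.5); p,R,s=tool(); print(p,s['grip_width'],s['wrist_force'])
E
```

```text
d [112.1   0.8  -0.9] w [-0.001  0.004  0.   ] turn(wx) -0.001 deg -0.1 dist 112 q6-> 30 t 8.8
[0.5248 0.2825 0.1802] 0.06394584010403902 [-0.7414  0.4604 -0.2046]
```

View pics/s3c.png

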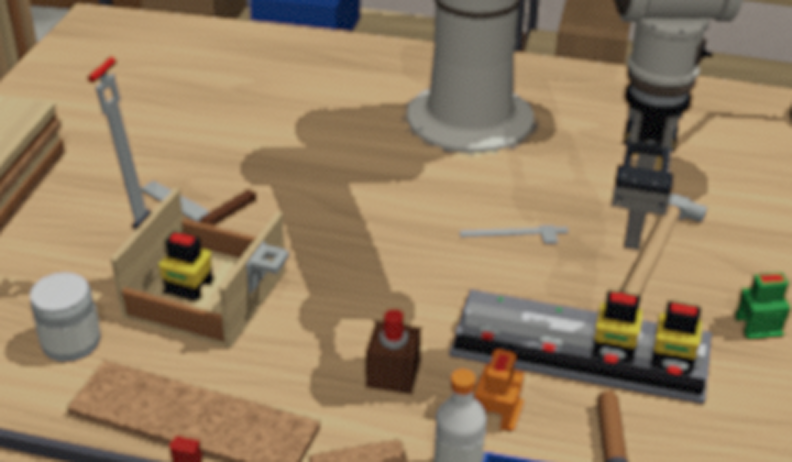

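servo_tool --targets '[{"dx": 35, "dy": 1, "dz": -1, "wx": 0, "wy": 0, "wz": 0, "grip": 0.3}, {"dx": 70, "dy": 1, "dz": -1, "wx": 0, "wy": 0, "wz": 0, "grip": 0.1}, {"dx": 95, "dy": 1, "dz": -1, "wx": 0, "wy": 0, "wz": 0, "grip": 0}, {"dx": 108, "dy": 1, "dz": -1, "wx": 0, "wy": 0, "wz": 0, "grip": 0}, {"dx": 112, "dy": 1, "dz": -1, "wx": 0, "wy": 0, "wz": 0, "grip": 0}, {"dx": 112, "dy": 1, "dz": -1, "wx": 0, "wy": 0, "wz": 0, "grip": 0}, {"dx": 112, "dy": 1, "dz": -1, "wx": 0, "wy": 0, "wz": 0, "grip": -1}, {"dx": 112, "dy": 1, "dz": -1, "wx": 0, "wy": 0, "wz": 0, "grip": -1}, {"dx": 112, "dy": 1, "dz": -1, "wx": 0, "wy": 0, "wz": 0, "grip": -1}, {"dx": 112, "dy": 1, "dz": -1, "wx": 0, "wy": 0, "wz": 0, "grip": -1}, {"dx": 112, "dy": 1, "dz": -1, "wx": 0, "wy": 0, "wz": 0, "grip": -1}, {"dx": 112, "dy": 1, "dz": -1, "wx": 0, "wy": 0, "wz": 0, "grip": -1}]' --newtons 50

```text
t: 9.8
tool_pos: [0.5266, 0.2835, 0.0699]
ee_rot: [29.5, 89.8, -62.1]
wrist_force: [-2.4, -0.1, 5.7]
grip_width: 0.0248
```

servo_tool --targets '[{"dx": -5, "dy": 0, "dz": 0, "wx": 0, "wy": 0, "wz": 0, "grip": -1}, {"dx": -12, "dy": 0, "dz": 0, "wx": 0, "wy": 0, "wz": 0, "grip": -1}, {"dx": -20, "dy": 0, "dz": 0, "wx": 0, "wy": 0, "wz": 0, "grip": -1}, {"dx": -28, "dy": 0, "dz": 0, "wx": 0, "wy": 0, "wz": 0, "grip": -1}, {"dx": -40, "dy": 0, "dz": 0, "wx": 0, "wy": 0, "wz": 0, "grip": -1}, {"dx": -60, "dy": 0, "dz": 0, "wx": 0, "wy": 0, "wz": 0, "grip": -1}, {"dx": -90, "dy": 0, "dz": 0, "wx": 0, "wy": 0, "wz": 0, "grip": -1}, {"dx": -120, "dy": 0, "dz": 0, "wx": 0, "wy": 0, "wz": 0, "grip": -1}, {"dx": -140, "dy": 0, "dz": 0, "wx": 0, "wy": 0, "wz": 0, "grip": -1}, {"dx": -140, "dy": 0, "dz": 0, "wx": 0, "wy": 0, "wz": 0, "grip": -1}]'

```text
t: 10.63
tool_pos: [0.5305, 0.2851, 0.2178]
ee_rot: [94.5, 89.1, 3.0]
wrist_force: [1.3, 0.7, -3.5]
grip_width: 0.0246
```

```bash
python3 - <<'E'
from h import *
im,d=optics.grab_frame('scene'); save(im,'s4.png')
cv2.imwrite('pics/s4c.png',cv2.resize(cv2.imread('pics/s4.png')[110:290,270:470],None,fx=3,fy=3,interpolation=cv2.INTER_CUBIC))
plan([.581,-.235,.21],-7.6); p,R,s=tool(); print(p,s['grip_width'],s['wrist_force'])
E
```

```text
d [  5.1  65.7 518. ] w [ 0.106 -0.    -0.01 ] turn(wx) 0.106 deg 6.0 dist 522 q6-> -14 t 10.6833
[0.529  0.2846 0.2142] 0.02466880481021662 [-0.6016  0.0197 -4.6635]
```

View pics/s4c.png

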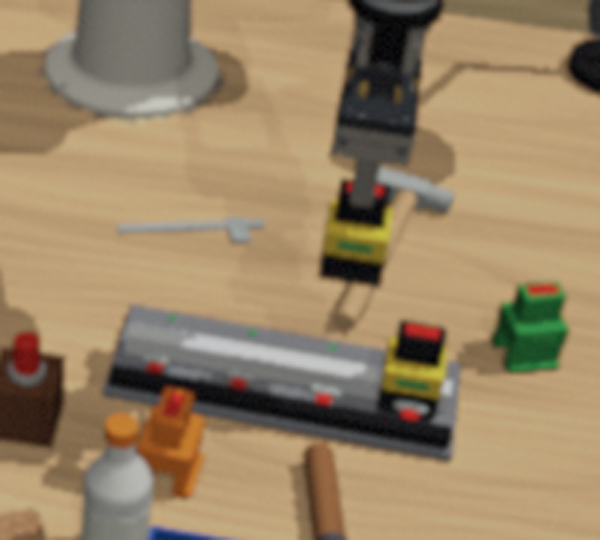

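servo_tool --targets '[{"dx": 0, "dy": 3, "dz": 25, "wx": 0, "wy": 0, "wz": 0, "grip": -1}, {"dx": 5, "dy": 8, "dz": 62, "wx": 0.01, "wy": 0, "wz": 0, "grip": -1}, {"dx": 5, "dy": 13, "dz": 100, "wx": 0.02, "wy": 0, "wz": 0, "grip": -1}, {"dx": 5, "dy": 18, "dz": 140, "wx": 0.03, "wy": 0, "wz": 0, "grip": -1}, {"dx": 5, "dy": 23, "dz": 180, "wx": 0.04, "wy": 0, "wz": 0, "grip": -1}, {"dx": 5, "dy": 28, "dz": 220, "wx": 0.05, "wy": 0, "wz": 0, "grip": -1}, {"dx": 5, "dy": 33, "dz": 260, "wx": 0.06, "wy": 0, "wz": 0, "grip": -1}, {"dx": 5, "dy": 38, "dz": 300, "wx": 0.07, "wy": 0, "wz": 0, "grip": -1}, {"dx": 5, "dy": 43, "dz": 340, "wx": 0.08, "wy": 0, "wz": 0, "grip": -1}, {"dx": 5, "dy": 48, "dz": 380, "wx": 0.09, "wy": 0, "wz": 0, "grip": -1}, {"dx": 5, "dy": 53, "dz": 420, "wx": 0.1, "wy": 0, "wz": 0, "grip": -1}, {"dx": 5, "dy": 58, "dz": 460, "wx": 0.106, "wy": 0, "wz": -0.01, "grip": -1}, {"dx": 5, "dy": 62, "dz": 490, "wx": 0.106, "wy": 0, "wz": -0.01, "grip": -1}, {"dx": 5, "dy": 65, "dz": 510, "wx": 0.106, "wy": 0, "wz": -0.01, "grip": -1}, {"dx": 5, "dy": 66, "dz": 518, "wx": 0.106, "wy": 0, "wz": -0.01, "grip": -1}, {"dx": 5, "dy": 66, "dz": 518, "wx": 0.106, "wy": 0, "wz": -0.01, "grip": -1}, {"dx": 5, "dy": 66, "dz": 518, "wx": 0.106, "wy": 0, "wz": -0.01, "grip": -1}]'

```text
t: 12.1
tool_pos: [0.5807, -0.2338, 0.2088]
ee_rot: [-137.3, 89.8, 125.1]
wrist_force: [-0.1, -0.3, -4.3]
grip_width: 0.0247
```

```bash
python3 - <<'E'
from h import *
im,d=optics.grab_frame('top'); save(im,'t5.png'); W=cloud('top',d)
im2,d2=optics.grab_frame('scene'); save(im2,'s5.png')
P=box(cloud('scene',d2),(.45,.62),(-.36,-.25),(.086,.1)); print('E grip',len(P),rect(P) if len(P)>5 else 0)
cv2.imwrite('pics/s5c.png',cv2.resize(cv2.imread('pics/s5.png')[70:260,90:300],None,fx=3,fy=3,interpolation=cv2.INTER_CUBIC))
plan([.581,-.2355,.066],-7.6); p,R,s=tool(); print(p,s['grip_width'],s['wrist_force'])
E
```

```text
E grip 251 (array([ 539.3, -313. ]), array([ 83.5, 167.4]), 80.2)
d [143.6   0.3   2.6] w [ 0.002 -0.001  0.001] turn(wx) 0.002 deg 0.1 dist 144 q6-> -14 t 12.2
[ 0.5811 -0.2331  0.2096] 0.024627956473867653 [-0.5065  0.127  -5.5013]
```

View pics/s5c.png

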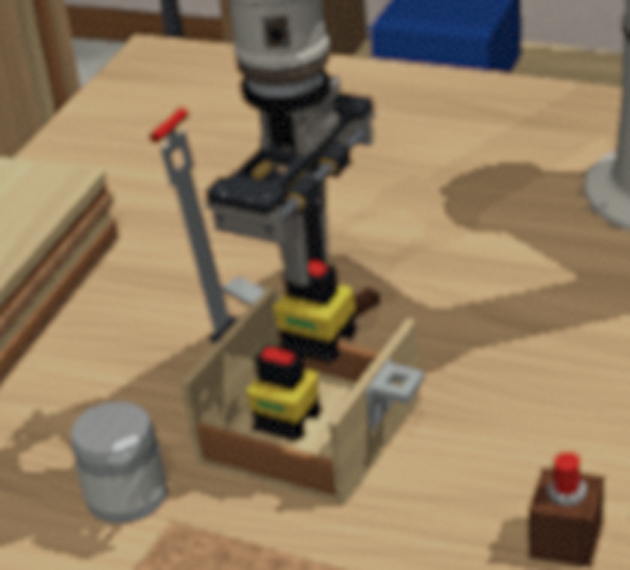

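servo_tool --targets '[{"dx": 25, "dy": 0, "dz": 3, "wx": 0, "wy": 0, "wz": 0, "grip": -1}, {"dx": 55, "dy": 0, "dz": 3, "wx": 0, "wy": 0, "wz": 0, "grip": -1}, {"dx": 85, "dy": 0, "dz": 3, "wx": 0, "wy": 0, "wz": 0, "grip": -1}, {"dx": 110, "dy": 0, "dz": 3, "wx": 0, "wy": 0, "wz": 0, "grip": -1}, {"dx": 127, "dy": 0, "dz": 3, "wx": 0, "wy": 0, "wz": 0, "grip": -1}, {"dx": 136, "dy": 0, "dz": 3, "wx": 0, "wy": 0, "wz": 0, "grip": -1}, {"dx": 141, "dy": 0, "dz": 3, "wx": 0, "wy": 0, "wz": 0, "grip": -1}, {"dx": 143, "dy": 0, "dz": 3, "wx": 0, "wy": 0, "wz": 0, "grip": -1}, {"dx": 143, "dy": 0, "dz": 3, "wx": 0, "wy": 0, "wz": 0, "grip": -1}]'

```text
t: 12.95
tool_pos: [0.5814, -0.2358, 0.0676]
ee_rot: [129.8, 89.9, 32.4]
wrist_force: [-0.4, -0.6, -4.2]
grip_width: 0.0247
```

servo_tool --targets '[{"dx": 1, "dy": 0, "dz": 0, "wx": 0, "wy": 0, "wz": 0, "grip": -1}, {"dx": 2, "dy": 0, "dz": 0, "wx": 0, "wy": 0, "wz": 0, "grip": -1}, {"dx": 2, "dy": 0, "dz": 0, "wx": 0, "wy": 0, "wz": 0, "grip": -1}, {"dx": 2, "dy": 0, "dz": 0, "wx": 0, "wy": 0, "wz": 0, "grip": 0.05}, {"dx": 2, "dy": 0, "dz": 0, "wx": 0, "wy": 0, "wz": 0, "grip": 0.05}, {"dx": 1, "dy": 0, "dz": 0, "wx": 0, "wy": 0, "wz": 0, "grip": 0.05}, {"dx": 0, "dy": 0, "dz": 0, "wx": 0, "wy": 0, "wz": 0, "grip": 0.05}, {"dx": 0, "dy": 0, "dz": 0, "wx": 0, "wy": 0, "wz": 0, "grip": 0.05}, {"dx": -20, "dy": 0, "dz": 0, "wx": 0, "wy": 0, "wz": 0, "grip": 0.05}, {"dx": -60, "dy": 0, "dz": 0, "wx": 0, "wy": 0, "wz": 0, "grip": 0.05}, {"dx": -100, "dy": 0, "dz": 0, "wx": 0, "wy": 0, "wz": 0, "grip": 0.05}, {"dx": -125, "dy": 0, "dz": 0, "wx": 0, "wy": 0, "wz": 0, "grip": 0.05}, {"dx": -125, "dy": 0, "dz": 0, "wx": 0, "wy": 0, "wz": 0, "grip": 0.05}]'

```text
t: 14.03
tool_pos: [0.5849, -0.2381, 0.201]
ee_rot: [68.0, 89.2, -29.5]
wrist_force: [-0.1, 0.9, 1.4]
grip_width: 0.0485
```

```bash
python3 - <<'E'
from h import *
plan([.5275,.360,.18],-1.5); p,R,s=tool(); print(p,s['grip_width'],s['wrist_force'])
E
```

```text
d [  16.2 -134.9 -585.7] w [-0.104  0.006 -0.013] turn(wx) -0.104 deg -6.0 dist 601 q6-> 36 t 14.0333
[ 0.5849 -0.2381  0.201 ] 0.048467265511011444 [-0.1199  0.8987  1.3599]
```

servo_tool --targets '[{"dx": 0, "dy": -67, "dz": -290, "wx": -0.05, "wy": 0, "wz": 0, "grip": 0.1}, {"dx": 0, "dy": -67, "dz": -290, "wx": -0.05, "wy": 0, "wz": 0, "grip": 0.1}, {"dx": 0, "dy": -67, "dz": -290, "wx": -0.05, "wy": 0, "wz": 0, "grip": 0.1}, {"dx": 0, "dy": -67, "dz": -290, "wx": -0.05, "wy": 0, "wz": 0, "grip": 0.1}, {"dx": 0, "dy": -67, "dz": -290, "wx": -0.05, "wy": 0, "wz": 0, "grip": 0.1}, {"dx": 16, "dy": -135, "dz": -586, "wx": -0.104, "wy": 0.006, "wz": -0.013, "grip": 0.1}, {"dx": 16, "dy": -135, "dz": -586, "wx": -0.104, "wy": 0.006, "wz": -0.013, "grip": 0.1}, {"dx": 16, "dy": -135, "dz": -586, "wx": -0.104, "wy": 0.006, "wz": -0.013, "grip": 0.1}, {"dx": 16, "dy": -135, "dz": -586, "wx": -0.104, "wy": 0.006, "wz": -0.013, "grip": 0.1}, {"dx": 16, "dy": -135, "dz": -586, "wx": -0.104, "wy": 0.006, "wz": -0.013, "grip": 0.1}, {"dx": 16, "dy": -135, "dz": -586, "wx": -0.104, "wy": 0.006, "wz": -0.013, "grip": 0.1}, {"dx": 16, "dy": -135, "dz": -586, "wx": -0.104, "wy": 0.006, "wz": -0.013, "grip": 0.1}, {"dx": 16, "dy": -135, "dz": -586, "wx": -0.104, "wy": 0.006, "wz": -0.013, "grip": 0.1}, {"dx": 16, "dy": -135, "dz": -586, "wx": -0.104, "wy": 0.006, "wz": -0.013, "grip": 0.1}, {"dx": 16, "dy": -135, "dz": -586, "wx": -0.104, "wy": 0.006, "wz": -0.013, "grip": 0.1}, {"dx": 16, "dy": -135, "dz": -586, "wx": -0.104, "wy": 0.006, "wz": -0.013, "grip": 0.1}, {"dx": 16, "dy": -135, "dz": -586, "wx": -0.104, "wy": 0.006, "wz": -0.013, "grip": 0.1}, {"dx": 16, "dy": -135, "dz": -586, "wx": -0.104, "wy": 0.006, "wz": -0.013, "grip": 0.1}]'

```text
t: 15.53
tool_pos: [0.5278, 0.3588, 0.1799]
ee_rot: [-37.0, 89.9, -128.6]
wrist_force: [0.0, -0.8, 0.2]
grip_width: 0.0509
```

```bash
python3 - <<'E'
from h import *
im,d=optics.grab_frame('scene'); save(im,'s6.png')
cv2.imwrite('pics/s6c.png',cv2.resize(cv2.imread('pics/s6.png')[80:290,100:460],None,fx=2.2,fy=2.2,interpolation=cv2.INTER_CUBIC))
P=box(cloud('scene',d),(.48,.58),(.31,.40),(.088,.105)); print(rect(P))
plan([.5275,.360,.068],-1.5); p,R,s=tool(); print(p,s['grip_width'],s['wrist_force'])
E
```

```text
(array([531.3, 362.9]), array([29. , 42.6]), 0.7)
d [112.1  -0.5  -1.5] w [-0.002  0.001  0.   ] turn(wx) -0.002 deg -0.1 dist 112 q6-> 36 t 15.5833
[0.528  0.3586 0.1801] 0.050425015315967714 [1.4766 0.401  0.6968]
```

View pics/s6c.png

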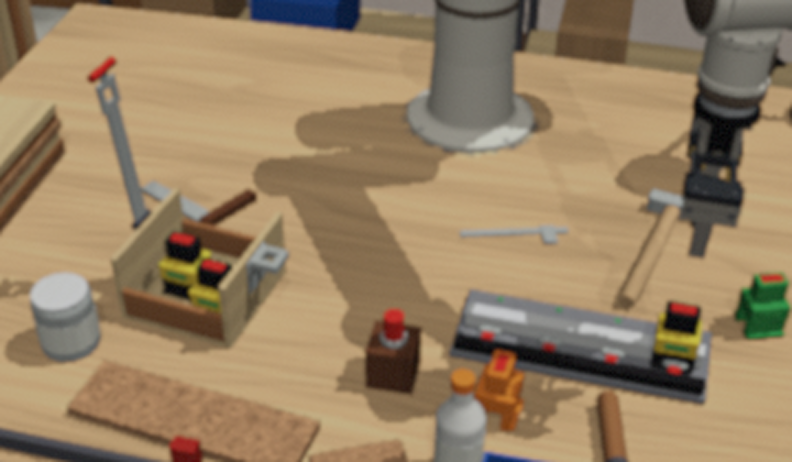

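servo_tool --targets '[{"dx": 35, "dy": 0, "dz": -1, "wx": 0, "wy": 0, "wz": 0, "grip": 0.1}, {"dx": 70, "dy": 0, "dz": -1, "wx": 0, "wy": 0, "wz": 0, "grip": 0.1}, {"dx": 95, "dy": 0, "dz": -1, "wx": 0, "wy": 0, "wz": 0, "grip": 0}, {"dx": 108, "dy": 0, "dz": -1, "wx": 0, "wy": 0, "wz": 0, "grip": 0}, {"dx": 111, "dy": 0, "dz": -1, "wx": 0, "wy": 0, "wz": 0, "grip": 0}, {"dx": 111, "dy": 0, "dz": -1, "wx": 0, "wy": 0, "wz": 0, "grip": 0}, {"dx": 111, "dy": 0, "dz": -1, "wx": 0, "wy": 0, "wz": 0, "grip": -1}, {"dx": 111, "dy": 0, "dz": -1, "wx": 0, "wy": 0, "wz": 0, "grip": -1}, {"dx": 111, "dy": 0, "dz": -1, "wx": 0, "wy": 0, "wz": 0, "grip": -1}, {"dx": 111, "dy": 0, "dz": -1, "wx": 0, "wy": 0, "wz": 0, "grip": -1}, {"dx": 111, "dy": 0, "dz": -1, "wx": 0, "wy": 0, "wz": 0, "grip": -1}, {"dx": 111, "dy": 0, "dz": -1, "wx": 0, "wy": 0, "wz": 0, "grip": -1}]' --newtons 50

```text
t: 16.58
tool_pos: [0.5288, 0.3601, 0.071]
ee_rot: [106.3, 89.9, 14.7]
wrist_force: [-2.1, -0.6, 6.9]
grip_width: 0.0247
```

servo_tool --targets '[{"dx": -5, "dy": 0, "dz": 0, "wx": 0, "wy": 0, "wz": 0, "grip": -1}, {"dx": -12, "dy": 0, "dz": 0, "wx": 0, "wy": 0, "wz": 0, "grip": -1}, {"dx": -20, "dy": 0, "dz": 0, "wx": 0, "wy": 0, "wz": 0, "grip": -1}, {"dx": -28, "dy": 0, "dz": 0, "wx": 0, "wy": 0, "wz": 0, "grip": -1}, {"dx": -40, "dy": 0, "dz": 0, "wx": 0, "wy": 0, "wz": 0, "grip": -1}, {"dx": -60, "dy": 0, "dz": 0, "wx": 0, "wy": 0, "wz": 0, "grip": -1}, {"dx": -90, "dy": 0, "dz": 0, "wx": 0, "wy": 0, "wz": 0, "grip": -1}, {"dx": -120, "dy": 0, "dz": 0, "wx": 0, "wy": 0, "wz": 0, "grip": -1}, {"dx": -140, "dy": 0, "dz": 0, "wx": 0, "wy": 0, "wz": 0, "grip": -1}, {"dx": -140, "dy": 0, "dz": 0, "wx": 0, "wy": 0, "wz": 0, "grip": -1}]'

```text
t: 17.42
tool_pos: [0.5325, 0.3615, 0.2193]
ee_rot: [112.8, 89.1, 21.2]
wrist_force: [1.4, 0.5, -2.3]
grip_width: 0.0244
```

```bash
python3 - <<'E'
from h import *
im,d=optics.grab_frame('scene'); save(im,'s7.png')
cv2.imwrite('pics/s7c.png',cv2.resize(cv2.imread('pics/s7.png')[80:290,270:470],None,fx=2.5,fy=2.5,interpolation=cv2.INTER_CUBIC))
plan([.5055,-.226,.21],-7.6); p,R,s=tool(); print(p,s['grip_width'],s['wrist_force'])
E
```

```text
d [  3.1  -9.2 587.4] w [ 0.105 -0.005 -0.01 ] turn(wx) 0.104 deg 6.0 dist 587 q6-> -16 t 17.4667
[0.5311 0.3609 0.2156] 0.024759489403895208 [ 0.0146  0.3335 -4.216 ]
```

View pics/s7c.png

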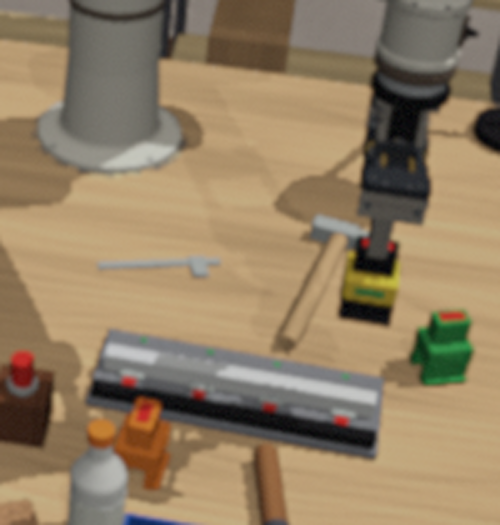

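The second pack is off and the rail is empty, so it goes to the tote next.

servo_tool --targets '[{"dx": 0, "dy": 0, "dz": 25, "wx": 0, "wy": 0, "wz": 0, "grip": -1}, {"dx": 3, "dy": -1, "dz": 62, "wx": 0.01, "wy": 0, "wz": 0, "grip": -1}, {"dx": 3, "dy": -2, "dz": 100, "wx": 0.02, "wy": 0, "wz": 0, "grip": -1}, {"dx": 3, "dy": -2, "dz": 140, "wx": 0.03, "wy": 0, "wz": 0, "grip": -1}, {"dx": 3, "dy": -3, "dz": 180, "wx": 0.04, "wy": 0, "wz": 0, "grip": -1}, {"dx": 3, "dy": -3, "dz": 220, "wx": 0.05, "wy": 0, "wz": 0, "grip": -1}, {"dx": 3, "dy": -4, "dz": 260, "wx": 0.06, "wy": 0, "wz": 0, "grip": -1}, {"dx": 3, "dy": -5, "dz": 300, "wx": 0.07, "wy": 0, "wz": 0, "grip": -1}, {"dx": 3, "dy": -5, "dz": 340, "wx": 0.08, "wy": 0, "wz": 0, "grip": -1}, {"dx": 3, "dy": -6, "dz": 380, "wx": 0.09, "wy": 0, "wz": 0, "grip": -1}, {"dx": 3, "dy": -7, "dz": 420, "wx": 0.1, "wy": 0, "wz": 0, "grip": -1}, {"dx": 3, "dy": -7, "dz": 460, "wx": 0.105, "wy": -0.005, "wz": -0.01, "grip": -1}, {"dx": 3, "dy": -8, "dz": 500, "wx": 0.105, "wy": -0.005, "wz": -0.01, "grip": -1}, {"dx": 3, "dy": -9, "dz": 540, "wx": 0.105, "wy": -0.005, "wz": -0.01, "grip": -1}, {"dx": 3, "dy": -9, "dz": 567, "wx": 0.105, "wy": -0.005, "wz": -0.01, "grip": -1}, {"dx": 3, "dy": -9, "dz": 587, "wx": 0.105, "wy": -0.005, "wz": -0.01, "grip": -1}, {"dx": 3, "dy": -9, "dz": 587, "wx": 0.105, "wy": -0.005, "wz": -0.01, "grip": -1}, {"dx": 3, "dy": -9, "dz": 587, "wx": 0.105, "wy": -0.005, "wz": -0.01, "grip": -1}, {"dx": 3, "dy": -9, "dz": 587, "wx": 0.105, "wy": -0.005, "wz": -0.01, "grip": -1}]'

```text
t: 19.05
tool_pos: [0.5051, -0.2246, 0.2087]
ee_rot: [-120.0, 89.9, 142.4]
wrist_force: [0.5, -0.8, -3.6]
grip_width: 0.0246
```

```bash
python3 - <<'E'
from h import *
im,d=optics.grab_frame('scene'); save(im,'s8.png')
cv2.imwrite('pics/s8c.png',cv2.resize(cv2.imread('pics/s8.png')[80:260,100:300],None,fx=3,fy=3,interpolation=cv2.INTER_CUBIC))
plan([.5055,-.226,.067],-7.6); p,R,s=tool(); print(p,s['grip_width'],s['wrist_force'])
E
```

```text
d [142.1   0.6   1.8] w [ 0.    -0.001  0.002] turn(wx) 0.0 deg 0.0 dist 142 q6-> -16 t 19.1
[ 0.5054 -0.2243  0.2091] 0.0245864159203817 [-0.0225 -0.2143 -4.4357]
```

View pics/s8c.png

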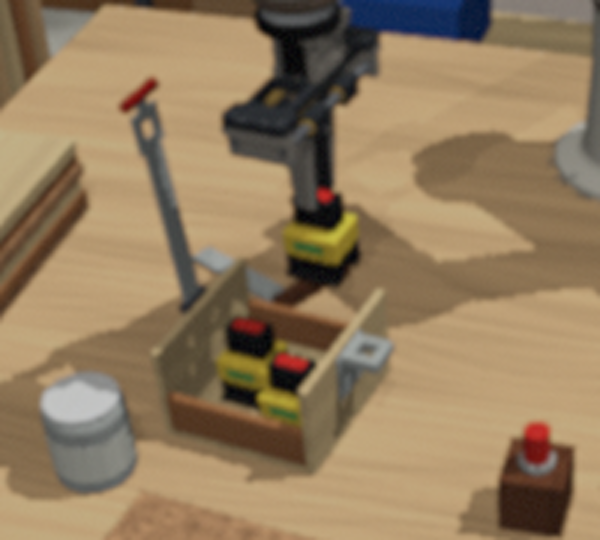

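servo_tool --targets '[{"dx": 25, "dy": 0, "dz": 2, "wx": 0, "wy": 0, "wz": 0, "grip": -1}, {"dx": 55, "dy": 0, "dz": 2, "wx": 0, "wy": 0, "wz": 0, "grip": -1}, {"dx": 85, "dy": 0, "dz": 2, "wx": 0, "wy": 0, "wz": 0, "grip": -1}, {"dx": 110, "dy": 0, "dz": 2, "wx": 0, "wy": 0, "wz": 0, "grip": -1}, {"dx": 127, "dy": 0, "dz": 2, "wx": 0, "wy": 0, "wz": 0, "grip": -1}, {"dx": 135, "dy": 0, "dz": 2, "wx": 0, "wy": 0, "wz": 0, "grip": -1}, {"dx": 140, "dy": 0, "dz": 2, "wx": 0, "wy": 0, "wz": 0, "grip": -1}, {"dx": 142, "dy": 0, "dz": 2, "wx": 0, "wy": 0, "wz": 0, "grip": -1}, {"dx": 142, "dy": 0, "dz": 2, "wx": 0, "wy": 0, "wz": 0, "grip": -1}]'

```text
t: 19.85
tool_pos: [0.5057, -0.2263, 0.0681]
ee_rot: [-2.1, 90.0, -99.6]
wrist_force: [-0.2, -0.5, -3.9]
grip_width: 0.0248
```

servo_tool --targets '[{"dx": 1, "dy": 0, "dz": 0, "wx": 0, "wy": 0, "wz": 0, "grip": -1}, {"dx": 2, "dy": 0, "dz": 0, "wx": 0, "wy": 0, "wz": 0, "grip": -1}, {"dx": 2, "dy": 0, "dz": 0, "wx": 0, "wy": 0, "wz": 0, "grip": 0.05}, {"dx": 2, "dy": 0, "dz": 0, "wx": 0, "wy": 0, "wz": 0, "grip": 0.05}, {"dx": 1, "dy": 0, "dz": 0, "wx": 0, "wy": 0, "wz": 0, "grip": 0.05}, {"dx": 0, "dy": 0, "dz": 0, "wx": 0, "wy": 0, "wz": 0, "grip": 0.05}, {"dx": 0, "dy": 0, "dz": 0, "wx": 0, "wy": 0, "wz": 0, "grip": 0.05}, {"dx": -20, "dy": 0, "dz": 0, "wx": 0, "wy": 0, "wz": 0, "grip": 0.05}, {"dx": -60, "dy": 0, "dz": 0, "wx": 0, "wy": 0, "wz": 0, "grip": 0.05}, {"dx": -100, "dy": 0, "dz": 0, "wx": 0, "wy": 0, "wz": 0, "grip": 0.8}, {"dx": -140, "dy": 0, "dz": 0, "wx": 0, "wy": 0, "wz": 0, "grip": 0.8}, {"dx": -180, "dy": 0, "dz": 0, "wx": 0, "wy": 0, "wz": 0, "grip": 0.8}, {"dx": -220, "dy": 0, "dz": 0, "wx": 0, "wy": 0, "wz": 0, "grip": 0.8}, {"dx": -260, "dy": 0, "dz": 0, "wx": 0, "wy": 0, "wz": 0, "grip": 0.8}, {"dx": -295, "dy": 0, "dz": 0, "wx": 0, "wy": 0, "wz": 0, "grip": 0.8}, {"dx": -295, "dy": 0, "dz": 0, "wx": 0, "wy": 0, "wz": 0, "grip": 0.8}, {"dx": -295, "dy": 0, "dz": 0, "wx": 0, "wy": 0, "wz": 0, "grip": 0.8}]'

```text
t: 21.27
tool_pos: [0.5066, -0.227, 0.3659]
ee_rot: [60.8, 89.7, -36.7]
wrist_force: [-0.2, 0.2, -0.6]
grip_width: 0.083
```

```bash
python3 - <<'E'
from h import *
c0=np.array([.538,-.2705]); yw=np.radians(-7.6); M=np.array([[np.cos(yw),-np.sin(yw)],[np.sin(yw),np.cos(yw)]])
for n in['top','scene']:
    im,d=optics.grab_frame(n); save(im,n+'9.png'); W=cloud(n,d)
    P=box(W,(.45,.6),(-.45,-.33),(.31,.35)); 
    q=(P[:,:2]-c0)@M*1000
    if len(P)>10: print(n,len(P),rect(P),P.mean(0),P[:,2].max(),'tote',np.percentile(q,[2,50,98],axis=0).T)
    cv2.imwrite('pics/%s9c.png'%n,cv2.resize(cv2.imread('pics/%s9.png'%n)[70:260,90:300] if n=='scene' else cv2.imread('pics/%s9.png'%n)[130:280,330:500],None,fx=3,fy=3,interpolation=cv2.INTER_CUBIC))
p,R,s=tool(); print(p,s['grip_width'],s['wrist_force'])
E
```

```text
top 14 (array([ 501.3, -377. ]), array([7.6, 5.1]), 8.5) [ 0.5012 -0.377   0.3332] 0.3354703886902258 tote [[ -25.3197  -22.4543  -18.2711]
 [-113.4645 -110.5074 -108.0346]]
scene 102 (array([ 526.1, -375.3]), array([14.3, 52.3]), 80.6) [ 0.5284 -0.3744  0.3263] 0.33609291061862223 tote [[ -23.6918    4.4208   27.1088]
 [-112.509  -103.6721  -99.0182]]
[ 0.5053 -0.2261  0.3616] 0.08277304447107203 [ 0.5159  0.7903 -0.5619]
```

View pics/scene9c.png

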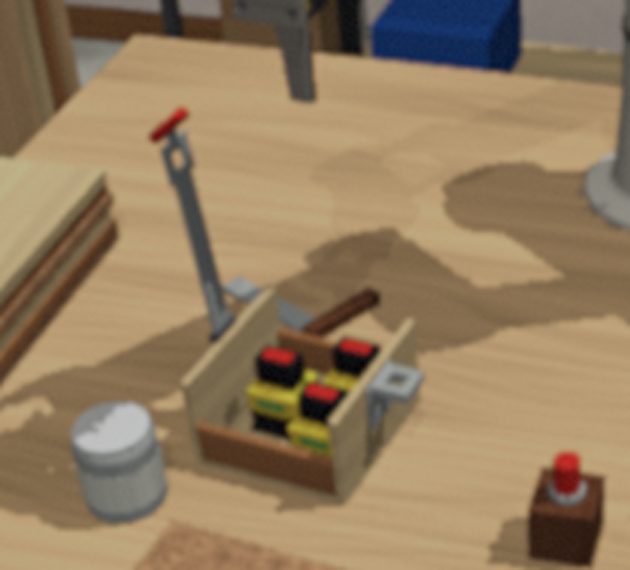

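View pics/top9c.png

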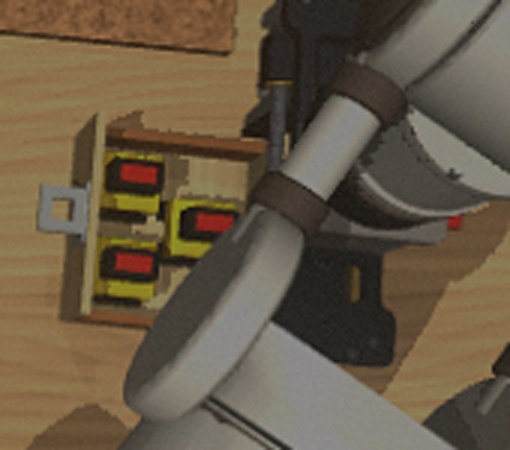

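All three packs are standing in the tote. Next is the hasp: pinch the bar by its ends at about (0.525, -0.377, 0.329).

```bash
python3 - <<'E'
from h import *
plan([.525,-.377,.380],-7.6); plan([.525,-.377,.311],-7.6)
E
```

```text
d [-18.6  39.3 147. ] w [ 0.001 -0.001  0.002] turn(wx) 0.001 deg 0.1 dist 153 q6-> -28 t 21.3667
d [ 50.4  39.4 147.1] w [ 0.001 -0.001  0.002] turn(wx) 0.001 deg 0.1 dist 160 q6-> -28 t 21.3667
```

servo_tool --targets '[{"dx": -19, "dy": 2, "dz": 8, "wx": 0, "wy": 0, "wz": 0, "grip": 0.9}, {"dx": -19, "dy": 10, "dz": 38, "wx": 0, "wy": 0, "wz": 0, "grip": 0.9}, {"dx": -19, "dy": 19, "dz": 70, "wx": 0, "wy": 0, "wz": 0, "grip": 0.9}, {"dx": -19, "dy": 28, "dz": 105, "wx": 0, "wy": 0, "wz": 0, "grip": 0.9}, {"dx": -19, "dy": 35, "dz": 132, "wx": 0, "wy": 0, "wz": 0, "grip": 0.9}, {"dx": -19, "dy": 39, "dz": 147, "wx": 0, "wy": 0, "wz": 0, "grip": 0.9}, {"dx": -19, "dy": 39, "dz": 147, "wx": 0, "wy": 0, "wz": 0, "grip": 0.9}, {"dx": -19, "dy": 39, "dz": 147, "wx": 0, "wy": 0, "wz": 0, "grip": 0.9}]'

```text
t: 22.03
tool_pos: [0.5242, -0.3767, 0.3776]
ee_rot: [-128.3, 89.6, 134.1]
wrist_force: [-0.4, 0.7, -0.2]
grip_width: 0.0873
```

```bash
python3 - <<'E'
from h import *
im,d=optics.grab_frame('scene'); save(im,'s10.png')
cv2.imwrite('pics/s10c.png',cv2.resize(cv2.imread('pics/s10.png')[20:220,70:270],None,fx=3,fy=3,interpolation=cv2.INTER_CUBIC))
plan([.525,-.377,.311],-7.6);p,R,s=tool(); print(p,s['grip_width'],w2px('scene',p))
E
```

```text
d [67.6  1.   1.2] w [ 0.001 -0.003  0.004] turn(wx) 0.001 deg 0.1 dist 68 q6-> -28 t 22.0833
[ 0.5245 -0.376   0.3786] 0.08758006381191188 [143.1144  94.4739]
```

View pics/s10c.png

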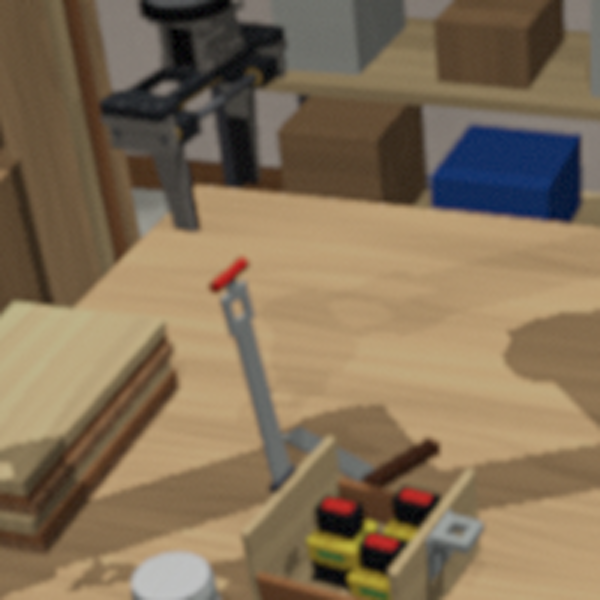

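```bash
python3 - <<'E'
from h import *
for X in ([.525,-.377,.331],[.525,-.371,.331],[.5245,-.376,.378]):
    u=w2px('scene',X); print(u,(u-[70,20])*3)
im=cv2.imread('pics/s10.png'); h=cv2.cvtColor(im,cv2.COLOR_BGR2HSV)
m=((h[...,0]<8)|(h[...,0]>172))&(h[...,1]>150)&(h[...,2]>60); m[:95]=0;m[125:]=0;m[:,:130]=0;m[:,165:]=0
v,u=np.nonzero(m); print(u.mean(),v.mean(),u.min(),u.max(),v.min(),v.max())
E
```

```text
[145.3197 110.3606] [225.959  271.0818]
[147.3455 110.5892] [232.0364 271.7676]
[143.1325  94.6921] [219.3976 224.0762]
145.89583333333334 111.04166666666667 141 151 106 116
```

servo_tool --targets '[{"dx": 20, "dy": 1, "dz": 0, "wx": 0, "wy": 0, "wz": 0, "grip": 0.9}, {"dx": 45, "dy": 1, "dz": 0, "wx": 0, "wy": 0, "wz": 0, "grip": 0.9}, {"dx": 60, "dy": 1, "dz": 0, "wx": 0, "wy": 0, "wz": 0, "grip": 0.9}, {"dx": 67, "dy": 1, "dz": 0, "wx": 0, "wy": 0, "wz": 0, "grip": 0.9}, {"dx": 67, "dy": 1, "dz": 0, "wx": 0, "wy": 0, "wz": 0, "grip": -1}, {"dx": 67, "dy": 1, "dz": 0, "wx": 0, "wy": 0, "wz": 0, "grip": -1}, {"dx": 67, "dy": 1, "dz": 0, "wx": 0, "wy": 0, "wz": 0, "grip": -1}, {"dx": 67, "dy": 1, "dz": 0, "wx": 0, "wy": 0, "wz": 0, "grip": -1}, {"dx": 67, "dy": 1, "dz": 0, "wx": 0, "wy": 0, "wz": 0, "grip": -1}, {"dx": 67, "dy": 1, "dz": 0, "wx": 0, "wy": 0, "wz": 0, "grip": -1}, {"dx": 67, "dy": 1, "dz": 0, "wx": 0, "wy": 0, "wz": 0, "grip": -1}, {"dx": 67, "dy": 1, "dz": 0, "wx": 0, "wy": 0, "wz": 0, "grip": -1}]' --newtons 15

```text
t: 23.08
tool_pos: [0.5257, -0.3763, 0.3131]
ee_rot: [-134.9, 89.9, 127.6]
wrist_force: [0.7, -0.4, 4.8]
grip_width: 0.0359
```

```bash
python3 - <<'E'
from h import *
im,d=optics.grab_frame('scene'); save(im,'s11.png')
cv2.imwrite('pics/s11c.png',cv2.resize(cv2.imread('pics/s11.png')[50:220,70:240],None,fx=3.5,fy=3.5,interpolation=cv2.INTER_CUBIC))
p,R,s=tool(); print(p,s['grip_width'],s['wrist_force'],R.as_matrix())
E
```

```text
[ 0.5259 -0.3764  0.3131] 0.032113361831029606 [0.2259 0.0009 5.4772] [[-0.0013  0.9914 -0.131 ]
 [ 0.0019 -0.131  -0.9914]
 [-1.     -0.0015 -0.0017]]
```

View pics/s11c.png

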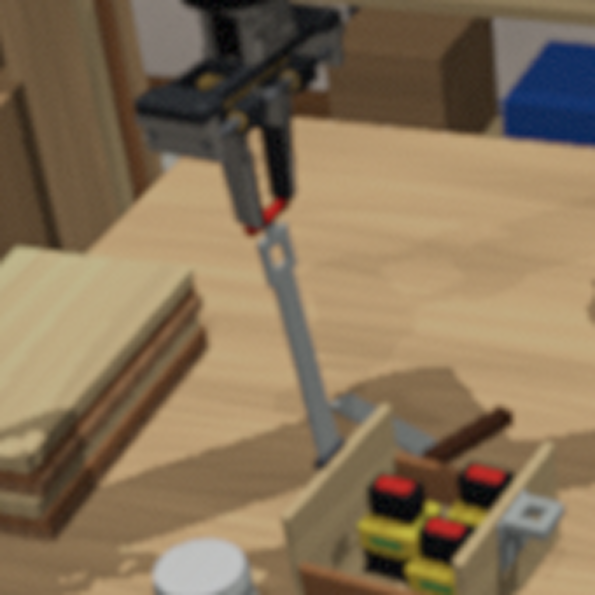

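```bash
python3 - <<'E'
from h import *
p,R,s=tool()
o=np.array([70,50])
for lab,im_,pp,h in(('now',0,p,.016),):
    for sy in(-h-.006,h+.006):
        print(lab,sy,w2px('scene',p+R.apply([0,sy,0])),w2px('top',p+R.apply([0,sy,0])))
im,d=optics.grab_frame('scene')
save(cv2.resize(im[85:145,115:180],None,fx=9,fy=9,interpolation=cv2.INTER_CUBIC),'s12.png')
W=cloud('scene',d); P=box(W,(.45,.6),(-.42,-.33),(.28,.36)); print(len(P),P[:,2].min(),P[:,2].max())
for v in range(98,124,2): print(v,[ '%.3f,%.3f,%.3f'%tuple(W[v,u]) for u in range(138,156,3)])
print(s['grip_width'],bot.read_state()['grip_width'])
E
```

```text
now -0.022 [150.6861 112.5197] [474.1801 204.1619]
now 0.022 [141.9883 120.2427] [475.1497 182.327 ]
316 0.2800536707335721 0.3598042689436269
98 ['0.559,-0.373,0.386', '0.552,-0.368,0.383', '-0.114,-0.735,-0.004', '0.512,-0.373,0.362', '0.516,-0.362,0.365', '0.503,-0.360,0.359']
100 ['0.559,-0.374,0.381', '0.557,-0.367,0.380', '-0.090,-0.723,0.001', '0.509,-0.376,0.354', '0.509,-0.367,0.355', '0.500,-0.363,0.351']
102 ['0.557,-0.376,0.374', '0.556,-0.368,0.374', '-0.079,-0.719,-0.002', '0.507,-0.378,0.346', '0.511,-0.367,0.350', '0.503,-0.362,0.346']
104 ['0.556,-0.378,0.367', '0.555,-0.370,0.367', '0.549,-0.364,0.365', '0.508,-0.378,0.341', '0.511,-0.367,0.344', '0.510,-0.359,0.344']
106 ['0.555,-0.380,0.360', '0.552,-0.372,0.360', '0.543,-0.369,0.355', '0.508,-0.379,0.335', '0.512,-0.368,0.338', '0.508,-0.361,0.337']
108 ['0.553,-0.381,0.353', '0.556,-0.371,0.356', '0.547,-0.367,0.352', '0.517,-0.376,0.334', '0.513,-0.368,0.333', '-0.035,-0.657,0.001']
110 ['0.555,-0.381,0.348', '0.555,-0.372,0.349', '0.549,-0.367,0.347', '0.523,-0.373,0.332', '0.520,-0.365,0.331', '-0.018,-0.650,
[... 183 characters left out ...]
,-0.380,0.331', '0.549,-0.369,0.334', '0.523,-0.375,0.319', '0.511,-0.372,0.313', '0.001,-0.642,-0.005']
116 ['0.047,-0.684,0.007', '0.545,-0.382,0.324', '0.020,-0.673,-0.008', '0.530,-0.372,0.317', '0.518,-0.370,0.310', '0.024,-0.631,0.000']
118 ['0.050,-0.684,-0.000', '0.057,-0.666,0.006', '0.046,-0.659,0.000', '0.529,-0.374,0.310', '0.517,-0.371,0.303', '0.500,-0.371,0.294']
120 ['0.066,-0.676,0.000', '0.059,-0.667,-0.002', '0.542,-0.376,0.311', '0.533,-0.372,0.306', '0.514,-0.374,0.295', '0.512,-0.366,0.295']
122 ['0.077,-0.671,-0.002', '0.074,-0.660,-0.002', '0.546,-0.375,0.307', '0.538,-0.370,0.303', '0.067,-0.624,-0.001', '0.509,-0.368,0.287']
0.032113361831029606 0.027901090329443698
```

View pics/s12.png

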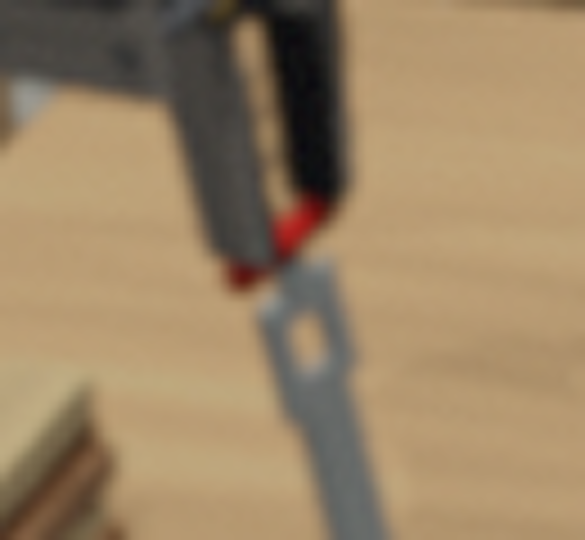

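The fingers closed to 28 mm on top of the 50 mm bar instead of pinching its ends. The fingertips look about 15–20 mm higher than the reported TCP. I'll lift, open, and measure the real tip height.

servo_tool --targets '[{"dx": -10, "dy": 0, "dz": 0, "wx": 0, "wy": 0, "wz": 0, "grip": 0.9}, {"dx": -30, "dy": 0, "dz": 0, "wx": 0, "wy": 0, "wz": 0, "grip": 0.9}, {"dx": -50, "dy": 0, "dz": 0, "wx": 0, "wy": 0, "wz": 0, "grip": 0.5}, {"dx": -50, "dy": 0, "dz": 0, "wx": 0, "wy": 0, "wz": 0, "grip": 0.5}, {"dx": -50, "dy": 0, "dz": 0, "wx": 0, "wy": 0, "wz": 0, "grip": 0.5}, {"dx": -50, "dy": 0, "dz": 0, "wx": 0, "wy": 0, "wz": 0, "grip": 0.5}, {"dx": -50, "dy": 0, "dz": 0, "wx": 0, "wy": 0, "wz": 0, "grip": 0.5}, {"dx": -50, "dy": 0, "dz": 0, "wx": 0, "wy": 0, "wz": 0, "grip": 0.5}, {"dx": -50, "dy": 0, "dz": 0, "wx": 0, "wy": 0, "wz": 0, "grip": 0.5}]'

```text
t: 23.93
tool_pos: [0.5257, -0.3762, 0.3619]
ee_rot: [-136.9, 89.8, 125.6]
wrist_force: [-0.0, 0.5, -0.9]
grip_width: 0.0692
```

```bash
python3 - <<'E'
from h import *
im,d=optics.grab_frame('scene'); save(cv2.resize(im[50:150,90:200],None,fx=6,fy=6,interpolation=cv2.INTER_CUBIC),'s13.png')
p,R,s=tool(); print(p,s['grip_width'],s['wrist_force'])
W=cloud('scene',d); P=box(W,(.45,.62),(-.42,-.33),(.27,.45)); q=R.inv().apply(P-p)*1000
for lo,hi in((-70,-25),(-25,25),(25,70)):
    k=q[(q[:,1]>lo)&(q[:,1]<hi)]; print(lo,len(k),'max along x',np.percentile(k[:,0],[90,98,100]), 'y',np.percentile(k[:,1],[2,98]),'z',np.percentile(k[:,2],[2,98]))
h=w2px('scene',p); print(h)
w=s['grip_width']/2
for sy in(-w-.008,w+.008): print(w2px('scene',p+R.apply([0,sy,0])),(w2px('scene',p+R.apply([0,sy,0]))-[90,50])*6)
E
```

```text
[ 0.5258 -0.3762  0.3622] 0.06916155454731537 [ 0.6883 -0.1274  0.0082]
-70 223 max along x [-26.7918 -21.1931  30.6291] y [-50.8505 -31.2342] z [-15.8252   8.8122]
-25 218 max along x [82.9819 89.1308 92.0173] y [-21.7448  22.5742] z [-9.7467  5.0468]
25 235 max along x [-28.0134 -20.9824  34.9173] y [33.3743 54.5931] z [-14.8094   7.7618]
[143.7229 100.2258]
[152.2119  93.1176] [373.2712 258.7053]
[134.8698 107.6752] [269.2185 346.0509]
```

View pics/s13.png

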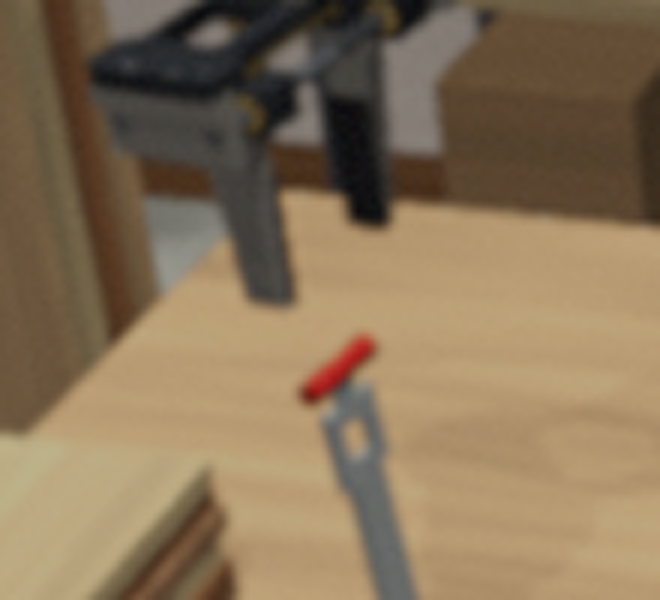

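servo_tool --targets '[{"dx": 25, "dy": 0, "dz": 0, "wx": 0, "wy": 0, "wz": 0, "grip": 0.75}, {"dx": 40, "dy": 0, "dz": 0, "wx": 0, "wy": 0, "wz": 0, "grip": 0.75}, {"dx": 55, "dy": 0, "dz": 0, "wx": 0, "wy": 0, "wz": 0, "grip": 0.75}, {"dx": 68, "dy": 0, "dz": 0, "wx": 0, "wy": 0, "wz": 0, "grip": 0.75}, {"dx": 70, "dy": 0, "dz": 0, "wx": 0, "wy": 0, "wz": 0, "grip": 0.75}, {"dx": 70, "dy": 0, "dz": 0, "wx": 0, "wy": 0, "wz": 0, "grip": -1}, {"dx": 70, "dy": 0, "dz": 0, "wx": 0, "wy": 0, "wz": 0, "grip": -1}, {"dx": 70, "dy": 0, "dz": 0, "wx": 0, "wy": 0, "wz": 0, "grip": -1}, {"dx": 70, "dy": 0, "dz": 0, "wx": 0, "wy": 0, "wz": 0, "grip": -1}, {"dx": 70, "dy": 0, "dz": 0, "wx": 0, "wy": 0, "wz": 0, "grip": -1}, {"dx": 70, "dy": 0, "dz": 0, "wx": 0, "wy": 0, "wz": 0, "grip": -1}]' --newtons 15

```text
t: 24.9
tool_pos: [0.5239, -0.3763, 0.2933]
ee_rot: [-106.4, 89.6, 156.0]
wrist_force: [-7.1, 0.8, 3.5]
grip_width: 0.0497
```

```bash
python3 - <<'E'
from h import *
im,d=optics.grab_frame('scene'); save(cv2.resize(im[70:170,90:200],None,fx=6,fy=6,interpolation=cv2.INTER_CUBIC),'s14.png')
p,R,s=tool(); print(p,s['grip_width'],s['wrist_force'])
E
```

```text
[ 0.5239 -0.3763  0.2933] 0.049718223024237174 [-6.6089  1.8262  3.1013]
```

View pics/s14.png

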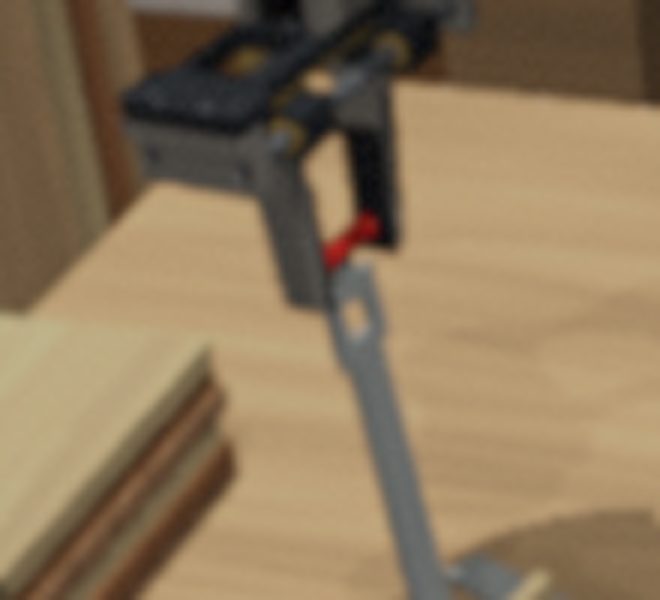

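The bar is pinched by its ends at 49.7 mm. Now I'll swing it along its arc, first half first.

servo_tool --targets '[{"dx": -1, "dy": -1, "dz": -10, "wx": 0, "wy": 0, "wz": 0, "grip": -1}, {"dx": -1, "dy": -1, "dz": -21, "wx": 0, "wy": 0, "wz": 0, "grip": -1}, {"dx": 0, "dy": -1, "dz": -40, "wx": 0, "wy": 0, "wz": 0, "grip": -1}, {"dx": 2.5, "dy": -1, "dz": -60, "wx": 0, "wy": 0, "wz": 0, "grip": -1}, {"dx": 7, "dy": -1, "dz": -79, "wx": 0, "wy": 0, "wz": 0, "grip": -1}, {"dx": 13, "dy": -1, "dz": -97, "wx": 0, "wy": 0, "wz": 0, "grip": -1}, {"dx": 20, "dy": -1, "dz": -115, "wx": 0, "wy": 0, "wz": 0, "grip": -1}, {"dx": 29, "dy": -1, "dz": -133, "wx": 0, "wy": 0, "wz": 0, "grip": -1}, {"dx": 40, "dy": -1, "dz": -149, "wx": 0, "wy": 0, "wz": 0, "grip": -1}, {"dx": 51, "dy": -1, "dz": -165, "wx": 0, "wy": 0, "wz": 0, "grip": -1}, {"dx": 65, "dy": -1, "dz": -179, "wx": 0, "wy": 0, "wz": 0, "grip": -1}, {"dx": 65, "dy": -1, "dz": -179, "wx": 0, "wy": 0, "wz": 0, "grip": -1}]'

```text
t: 25.95
tool_pos: [0.548, -0.1947, 0.2277]
ee_rot: [-155.4, 89.7, 107.2]
wrist_force: [5.6, 2.2, 0.2]
grip_width: 0.0497
```

```bash
python3 - <<'E'
from h import *
im,d=optics.grab_frame('scene'); save(cv2.resize(im[70:240,90:260],None,fx=3.5,fy=3.5,interpolation=cv2.INTER_CUBIC),'s15.png')
p,R,s=tool(); print(p,s['grip_width'],s['wrist_force']); print(R.as_matrix()); 
uy=np.array([.1323,.9912]); c=np.array([.538,-.2705]); print('tote y rel hinge of TCP',(p[:2]-c)@uy*1000+86, 'bar z rel',(p[2]+.0357-.106)*1000)
E
```

```text
[ 0.5479 -0.1958  0.2288] 0.04962165256680503 [4.7659 1.8776 1.6318]
[[-0.0017  0.9916 -0.1293]
 [ 0.0043 -0.1293 -0.9916]
 [-1.     -0.0023 -0.004 ]]
tote y rel hinge of TCP 161.33980075977547 bar z rel 158.47490781859545
```

View pics/s15.png

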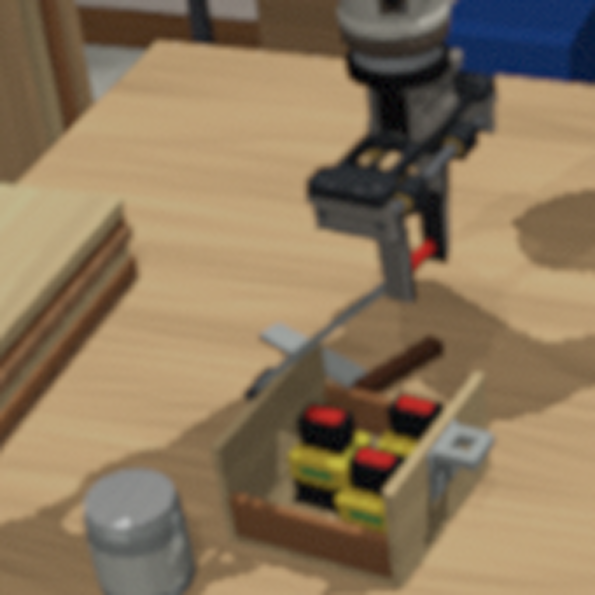

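servo_tool --targets '[{"dx": 7, "dy": 1, "dz": -7, "wx": 0, "wy": 0, "wz": 0, "grip": -1}, {"dx": 14, "dy": 1, "dz": -13, "wx": 0, "wy": 0, "wz": 0, "grip": -1}, {"dx": 30, "dy": 1, "dz": -25, "wx": 0, "wy": 0, "wz": 0, "grip": -1}, {"dx": 46, "dy": 1, "dz": -36, "wx": 0, "wy": 0, "wz": 0, "grip": -1}, {"dx": 64, "dy": 1, "dz": -45, "wx": 0, "wy": 0, "wz": 0, "grip": -1}, {"dx": 82, "dy": 1, "dz": -52, "wx": 0, "wy": 0, "wz": 0, "grip": -1}, {"dx": 100, "dy": 1, "dz": -58, "wx": 0, "wy": 0, "wz": 0, "grip": -1}, {"dx": 119, "dy": 1, "dz": -62, "wx": 0, "wy": 0, "wz": 0, "grip": -1}, {"dx": 135, "dy": 1, "dz": -64.5, "wx": 0, "wy": 0, "wz": 0, "grip": -1}, {"dx": 144, "dy": 1, "dz": -65, "wx": 0, "wy": 0, "wz": 0, "grip": -1}, {"dx": 150, "dy": 1, "dz": -65.5, "wx": 0, "wy": 0, "wz": 0, "grip": -1}, {"dx": 150, "dy": 1, "dz": -65.5, "wx": 0, "wy": 0, "wz": 0, "grip": -1}]'

```text
t: 27.0
tool_pos: [0.5567, -0.1298, 0.0781]
ee_rot: [-146.2, 89.7, 116.3]
wrist_force: [0.6, 1.7, -0.7]
grip_width: 0.0497
```

```bash
python3 - <<'E'
from h import *
im,d=optics.grab_frame('scene'); save(cv2.resize(im[100:240,120:280],None,fx=4,fy=4,interpolation=cv2.INTER_CUBIC),'s16.png')
p,R,s=tool(); print(p,s['grip_width'],s['wrist_force'])
E
```

```text
[ 0.5568 -0.1299  0.0788] 0.04951333555157631 [-0.1747  1.3076 -2.2302]
```

View pics/s16.png

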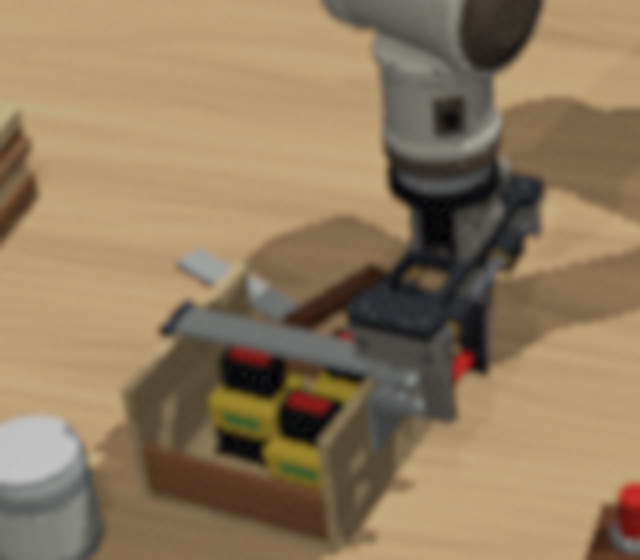

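servo_tool --targets '[{"dx": 3, "dy": 0, "dz": 0, "wx": 0, "wy": 0, "wz": 0, "grip": -1}, {"dx": 6, "dy": 0, "dz": 0, "wx": 0, "wy": 0, "wz": 0, "grip": -1}, {"dx": 7, "dy": 0, "dz": 0, "wx": 0, "wy": 0, "wz": 0, "grip": -1}, {"dx": 7, "dy": 0, "dz": 0, "wx": 0, "wy": 0, "wz": 0, "grip": 0.7}, {"dx": 7, "dy": 0, "dz": 0, "wx": 0, "wy": 0, "wz": 0, "grip": 0.7}, {"dx": 7, "dy": 0, "dz": 0, "wx": 0, "wy": 0, "wz": 0, "grip": 0.7}, {"dx": 5, "dy": 0, "dz": 0, "wx": 0, "wy": 0, "wz": 0, "grip": 0.7}, {"dx": 0, "dy": 0, "dz": 0, "wx": 0, "wy": 0, "wz": 0, "grip": 0.7}, {"dx": -15, "dy": 0, "dz": 0, "wx": 0, "wy": 0, "wz": 0, "grip": 0.7}, {"dx": -50, "dy": 0, "dz": 0, "wx": 0, "wy": 0, "wz": 0, "grip": 0.7}, {"dx": -90, "dy": 0, "dz": 0, "wx": 0, "wy": 0, "wz": 0, "grip": 0.7}, {"dx": -120, "dy": 0, "dz": -20, "wx": 0, "wy": 0, "wz": 0, "grip": 0.7}, {"dx": -120, "dy": 0, "dz": -60, "wx": 0, "wy": 0, "wz": 0, "grip": 0.5}, {"dx": -120, "dy": 0, "dz": -100, "wx": 0, "wy": 0, "wz": 0, "grip": 0.2}, {"dx": -120, "dy": 0, "dz": -130, "wx": 0, "wy": 0, "wz": 0, "grip": 0.1}, {"dx": -120, "dy": 0, "dz": -130, "wx": 0, "wy": 0, "wz": 0, "grip": 0}, {"dx": -120, "dy": 0, "dz": -130, "wx": 0, "wy": 0, "wz": 0, "grip": 0}]'

```text
t: 28.47
tool_pos: [0.5741, -0.0004, 0.2001]
ee_rot: [-150.6, 89.7, 112.2]
wrist_force: [-0.4, 0.1, 0.0]
grip_width: 0.0471
```

```bash
python3 - <<'E'
from h import *
c0=np.array([.538,-.2705]); yw=np.radians(-7.6); M=np.array([[np.cos(yw),-np.sin(yw)],[np.sin(yw),np.cos(yw)]])
for n in['top','scene']:
    im,d=optics.grab_frame(n); save(im,n+'17.png'); W=cloud(n,d)
    P=box(W,(.5,.6),(-.2,-.1),(.1,.116)); q=(P[:,:2]-c0)@M*1000
    k=(np.abs(q[:,0])<35)&(q[:,1]>83)&(q[:,1]<128); 
    if k.sum()>5: print(n,k.sum(),'eye tote',np.percentile(q[k],[1,50,99],axis=0).T,np.median(P[k][:,2]))
    k=(q[:,1]>128); print('bar',k.sum(),np.percentile(q[k],[1,50,99],axis=0).T if k.sum()>5 else 0, np.median(P[k][:,2]) if k.sum()>5 else 0)
    P=box(W,(.58,.67),(-.03,.06),(.09,.12)); print('knob',len(P),rect(P) if len(P)>5 else 0)
    c=(slice(130,260),slice(300,460)) if n=='top' else (slice(120,260),slice(130,300))
    save(cv2.resize(im[c],None,fx=4,fy=4,interpolation=cv2.INTER_CUBIC),n+'17c.png')
p,R,s=tool(); print(p,s['grip_width'],s['wrist_force'])
E
```

```text
top 213 eye tote [[-19.7819  -0.9062  17.7137]
 [ 83.7693 104.8984 127.3206]] 0.10846963797777286
bar 107 [[-25.6467  -1.6777  24.3018]
 [129.6698 136.8574 142.7394]] 0.11092924909976679
knob 0 0
scene 143 eye tote [[-29.922    3.7711  28.2521]
 [ 83.4359 104.0414 125.9975]] 0.10725209944217229
bar 71 [[-24.4551   3.2077  26.1023]
 [128.8119 141.2413 146.1125]] 0.10932555347316307
knob 77 (array([631.9,  18.5]), array([30.5, 23.7]), 33.9)
[ 0.574  -0.0023  0.1997] 0.04562281523503405 [-0.401   0.3038 -1.5264]
```

View pics/top17c.png

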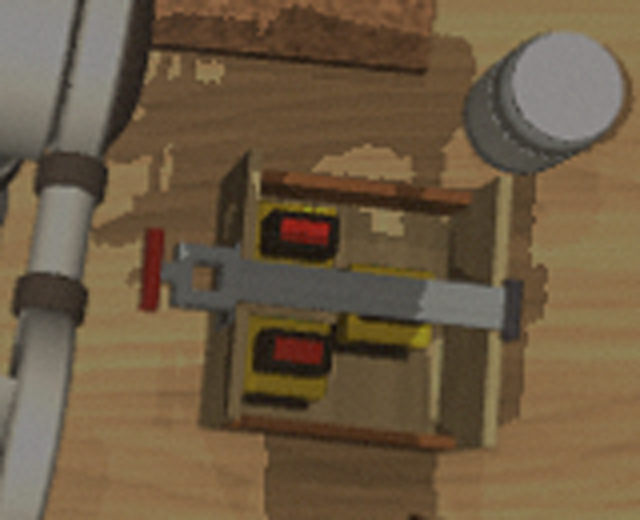

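View pics/scene17c.png

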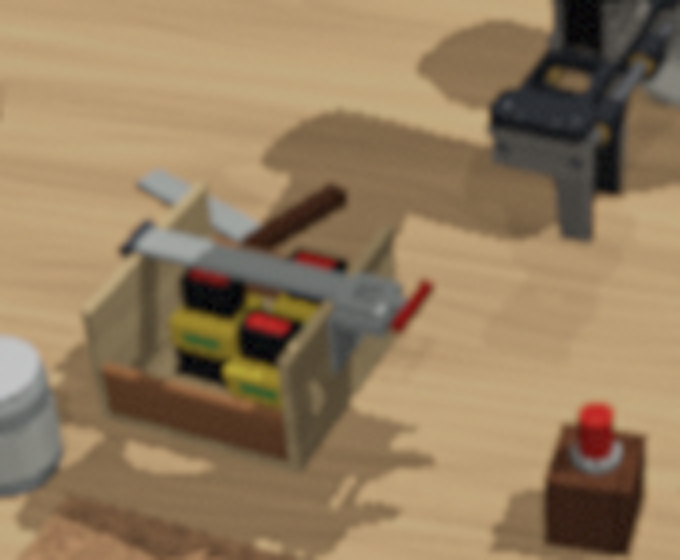

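The hasp is shut, with its eye over the staple at tote (0, 104). The pin's knob is at about (0.630, 0.017), and I'll go there next.

```bash
python3 - <<'E'
from h import *
plan([.630,.017,.14],-7.6); plan([.630,.017,.055],-7.6)
E
```

```text
d [ 59.7  53.3 -26.1] w [ 0.003 -0.004  0.003] turn(wx) 0.003 deg 0.2 dist 84 q6-> 9 t 28.5667
d [144.7  53.5 -25.7] w [ 0.003 -0.004  0.003] turn(wx) 0.003 deg 0.2 dist 156 q6-> 9 t 28.5667
```

servo_tool --targets '[{"dx": 10, "dy": 25, "dz": -12, "wx": 0, "wy": 0, "wz": 0, "grip": 0.3}, {"dx": 30, "dy": 45, "dz": -22, "wx": 0.003, "wy": -0.004, "wz": 0.003, "grip": 0.3}, {"dx": 50, "dy": 53, "dz": -26, "wx": 0.003, "wy": -0.004, "wz": 0.003, "grip": 0.3}, {"dx": 50, "dy": 53, "dz": -26, "wx": 0.003, "wy": -0.004, "wz": 0.003, "grip": 0.3}, {"dx": 50, "dy": 53, "dz": -26, "wx": 0.003, "wy": -0.004, "wz": 0.003, "grip": 0.3}, {"dx": 50, "dy": 53, "dz": -26, "wx": 0.003, "wy": -0.004, "wz": 0.003, "grip": 0.3}]'

```text
t: 29.07
tool_pos: [0.6297, 0.0157, 0.1508]
ee_rot: [101.9, 90.0, 4.2]
wrist_force: [-0.2, -1.4, 0.0]
grip_width: 0.0599
```

```bash
python3 - <<'E'
from h import *
im,d=optics.grab_frame('scene'); save(cv2.resize(im[150:270,220:350],None,fx=5,fy=5,interpolation=cv2.INTER_CUBIC),'s18.png')
plan([.630,.017,.055],-7.6); p,R,s=tool(); print(p,s['grip_width'])
E
```

```text
d [96.4 -0.4 -1.2] w [-0.001 -0.    -0.002] turn(wx) -0.001 deg -0.1 dist 96 q6-> 9 t 29.1167
[0.6301 0.0157 0.1514] 0.059882632022357864
```

View pics/s18.png

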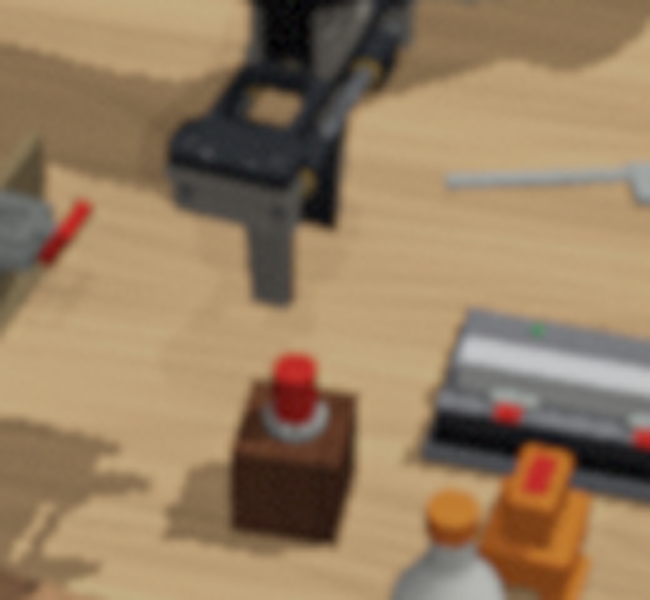

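servo_tool --targets '[{"dx": 30, "dy": 0, "dz": -1, "wx": 0, "wy": 0, "wz": 0, "grip": 0.3}, {"dx": 55, "dy": 0, "dz": -1, "wx": 0, "wy": 0, "wz": 0, "grip": 0.3}, {"dx": 72, "dy": 0, "dz": -1, "wx": 0, "wy": 0, "wz": 0, "grip": 0.3}, {"dx": 80, "dy": 0, "dz": -1, "wx": 0, "wy": 0, "wz": 0, "grip": 0.3}, {"dx": 82, "dy": 0, "dz": -1, "wx": 0, "wy": 0, "wz": 0, "grip": 0.3}, {"dx": 82, "dy": 0, "dz": -1, "wx": 0, "wy": 0, "wz": 0, "grip": 0.3}]'

```text
t: 29.62
tool_pos: [0.6308, 0.0163, 0.0705]
ee_rot: [91.2, 89.8, -6.5]
wrist_force: [-0.7, 0.5, 0.4]
grip_width: 0.0597
```

```bash
python3 - <<'E'
from h import *
im,d=optics.grab_frame('scene'); save(cv2.resize(im[170:270,230:330],None,fx=6,fy=6,interpolation=cv2.INTER_CUBIC),'s19.png')
plan([.630,.017,.055],-7.6); p,R,s=tool(); print(p,s['grip_width'],s['wrist_force'])
E
```

```text
d [16.3 -1.6 -0.5] w [-0.002 -0.    -0.005] turn(wx) -0.002 deg -0.1 dist 16 q6-> 9 t 29.6667
[0.6315 0.0163 0.0713] 0.05985681906882899 [0.6416 0.0109 0.0735]
```

View pics/s19.png

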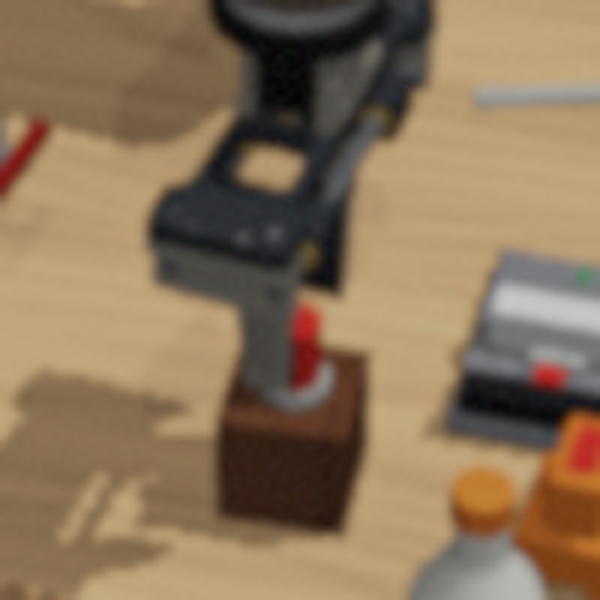

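```bash
python3 - <<'E'
from h import *
p,R,s=tool()
f=lambda X:(w2px('scene',X)-[230,170])*6
print('front tip expected',f(p+R.apply([-.02,.0365,0])),'knob(avg) top',f([.630,.017,.102]),'knob scene-meas',f([.632,.0184,.102]))
im,d=optics.grab_frame('scene'); W=cloud('scene',d); P=box(W,(.6,.72),(-.04,.06),(.07,.16)); q=R.inv().apply(P-p)*1000
k=q[(q[:,1]>28)&(q[:,0]>-60)]; print(len(k),np.percentile(k,[2,50,98],axis=0).T)
k=q[(np.abs(q[:,1])<18)&(q[:,0]>-36)]; print(len(k),np.percentile(k,[2,50,98],axis=0).T)
E
```

```text
front tip expected [258.387  384.4436] knob(avg) top [290.5037 312.7948] knob scene-meas [292.5539 316.2112]
83 [[-59.393  -43.5639 -24.9377]
 [ 32.2236  42.7272  46.8111]
 [-12.9571  -6.0892   5.8605]]
66 [[-31.8894 -22.7086  -0.0649]
 [-11.2031   5.4549  12.4831]
 [-14.9511  -9.3938  -1.3125]]
```

servo_tool --targets '[{"dx": 6, "dy": -1.5, "dz": 0.5, "wx": 0, "wy": 0, "wz": 0, "grip": 0.3}, {"dx": 12, "dy": -1.5, "dz": 0.5, "wx": 0, "wy": 0, "wz": -0.005, "grip": 0.3}, {"dx": 14, "dy": -1.5, "dz": 0.5, "wx": 0, "wy": 0, "wz": -0.005, "grip": 0}, {"dx": 14, "dy": -1.5, "dz": 0.5, "wx": 0, "wy": 0, "wz": -0.005, "grip": -1}, {"dx": 14, "dy": -1.5, "dz": 0.5, "wx": 0, "wy": 0, "wz": -0.005, "grip": -1}, {"dx": 14, "dy": -1.5, "dz": 0.5, "wx": 0, "wy": 0, "wz": -0.005, "grip": -1}, {"dx": 14, "dy": -1.5, "dz": 0.5, "wx": 0, "wy": 0, "wz": -0.005, "grip": -1}, {"dx": 14, "dy": -1.5, "dz": 0.5, "wx": 0, "wy": 0, "wz": -0.005, "grip": -1}, {"dx": 14, "dy": -1.5, "dz": 0.5, "wx": 0, "wy": 0, "wz": -0.005, "grip": -1}, {"dx": 14, "dy": -1.5, "dz": 0.5, "wx": 0, "wy": 0, "wz": -0.005, "grip": -1}, {"dx": 14, "dy": -1.5, "dz": 0.5, "wx": 0, "wy": 0, "wz": -0.005, "grip": -1}]' --newtons 30

```text
t: 30.63
tool_pos: [0.6305, 0.0161, 0.0578]
ee_rot: [93.8, 90.0, -3.9]
wrist_force: [-0.1, -0.7, 0.6]
grip_width: 0.0253
```

servo_tool --targets '[{"dx": -15, "dy": 0, "dz": 0, "wx": 0, "wy": 0, "wz": 0, "grip": -1}, {"dx": -35, "dy": 0, "dz": 0, "wx": 0, "wy": 0, "wz": 0, "grip": -1}, {"dx": -60, "dy": 0, "dz": 0, "wx": 0, "wy": 0, "wz": 0, "grip": -1}, {"dx": -90, "dy": 0, "dz": 0, "wx": 0, "wy": 0, "wz": 0, "grip": -1}, {"dx": -120, "dy": 0, "dz": 0, "wx": 0, "wy": 0, "wz": 0, "grip": -1}, {"dx": -145, "dy": 0, "dz": 0, "wx": 0, "wy": 0, "wz": 0, "grip": -1}, {"dx": -150, "dy": 0, "dz": 0, "wx": 0, "wy": 0, "wz": 0, "grip": -1}, {"dx": -150, "dy": 0, "dz": 0, "wx": 0, "wy": 0, "wz": 0, "grip": -1}]'

```text
t: 31.3
tool_pos: [0.6315, 0.0159, 0.2097]
ee_rot: [88.9, 89.7, -8.8]
wrist_force: [1.1, -0.2, -1.4]
grip_width: 0.0253
```

```bash
python3 - <<'E'
from h import *
im,d=optics.grab_frame('scene'); save(cv2.resize(im[130:270,200:340],None,fx=4,fy=4,interpolation=cv2.INTER_CUBIC),'s20.png')
plan([.5515,-.168,.195],-7.6); p,R,s=tool(); print(p,s['grip_width'],s['wrist_force'])
E
```

```text
d [ 12.1 -53.4 193. ] w [-0.002 -0.    -0.001] turn(wx) -0.002 deg -0.1 dist 201 q6-> -9 t 31.35
[0.6302 0.0161 0.2072] 0.02537859258522189 [-0.5439  0.7813 -2.5286]
```

View pics/s20.png

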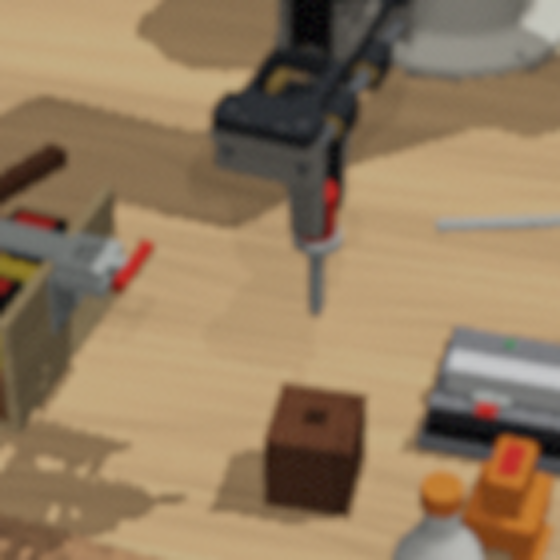

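servo_tool --targets '[{"dx": 0, "dy": -5, "dz": 18, "wx": 0, "wy": 0, "wz": 0, "grip": -1}, {"dx": 0, "dy": -14, "dz": 50, "wx": 0, "wy": 0, "wz": 0, "grip": -1}, {"dx": 2, "dy": -24, "dz": 85, "wx": 0, "wy": 0, "wz": 0, "grip": -1}, {"dx": 5, "dy": -34, "dz": 120, "wx": 0, "wy": 0, "wz": 0, "grip": -1}, {"dx": 8, "dy": -43, "dz": 155, "wx": 0, "wy": 0, "wz": 0, "grip": -1}, {"dx": 12, "dy": -49, "dz": 180, "wx": 0, "wy": 0, "wz": 0, "grip": -1}, {"dx": 12, "dy": -53, "dz": 191, "wx": 0, "wy": 0, "wz": 0, "grip": -1}, {"dx": 12, "dy": -53, "dz": 193, "wx": 0, "wy": 0, "wz": 0, "grip": -1}, {"dx": 12, "dy": -53, "dz": 193, "wx": 0, "wy": 0, "wz": 0, "grip": -1}, {"dx": 12, "dy": -53, "dz": 193, "wx": 0, "wy": 0, "wz": 0, "grip": -1}]'

```text
t: 32.18
tool_pos: [0.552, -0.1668, 0.1943]
ee_rot: [-163.2, 89.9, 99.2]
wrist_force: [0.3, -0.6, -1.2]
grip_width: 0.025
```

```bash
python3 - <<'E'
from h import *
for n,c in(('scene',(slice(90,220),slice(140,270))),('top',(slice(130,260),slice(300,430)))):
    im,d=optics.grab_frame(n); save(im,n+'21.png'); save(cv2.resize(im[c],None,fx=5,fy=5,interpolation=cv2.INTER_CUBIC),n+'21c.png')
    if n=='scene':
        W=cloud(n,d); p,R,s=tool(); 
        # shank points
        P=box(W,(.5,.62),(-.21,-.12),(.142,.19)); q=R.inv().apply(P-p)*1000
        print('shank',len(q),[(round(z),) for z in []]); 
        for a in range(6,60,6):
            k=q[(q[:,0]>a)&(q[:,0]<a+6)]; 
            if len(k): print(a,len(k),k.min(0),k.max(0))
plan([.5515,-.168,.195],-7.6); print(p,s['grip_width'],s['wrist_force'])
E
```

```text
shank 51 []
6 8 [ 6.5271 -0.6821 -8.6265] [11.675   4.8329  0.056 ]
12 6 [13.7121 -1.0918 -6.0198] [17.1737  5.38   -0.2523]
18 7 [18.665  -0.6716 -9.0599] [21.7865  5.4556  1.4433]
24 8 [24.1868  0.3974 -6.1794] [29.2949  5.8122  0.8933]
30 6 [30.562   2.2594 -6.785 ] [35.9095  4.6768  1.5056]
36 5 [36.0709  2.1125 -6.0085] [39.1706  6.9538 -2.3983]
42 9 [42.8228 -4.6938 -9.4295] [47.441   6.1324  0.4997]
48 2 [49.5333  1.6468 -4.9957] [49.9246  4.0995 -0.0449]
d [-0.1 -0.7  1.5] w [ 0.    -0.001 -0.001] turn(wx) 0.0 deg 0.0 dist 2 q6-> -9 t 32.2833
[ 0.5523 -0.1666  0.1947] 0.025408518206980174 [ 0.7488 -0.0096 -1.5079]
```

View pics/scene21c.png

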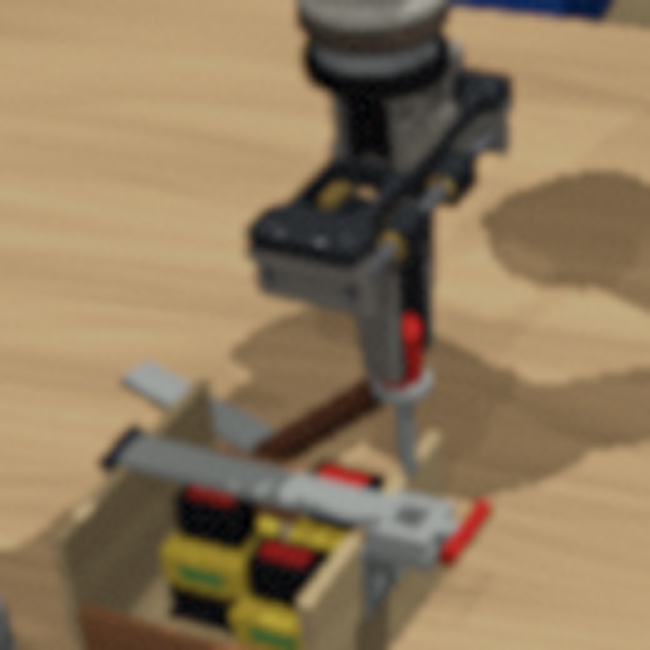

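View pics/top21c.png

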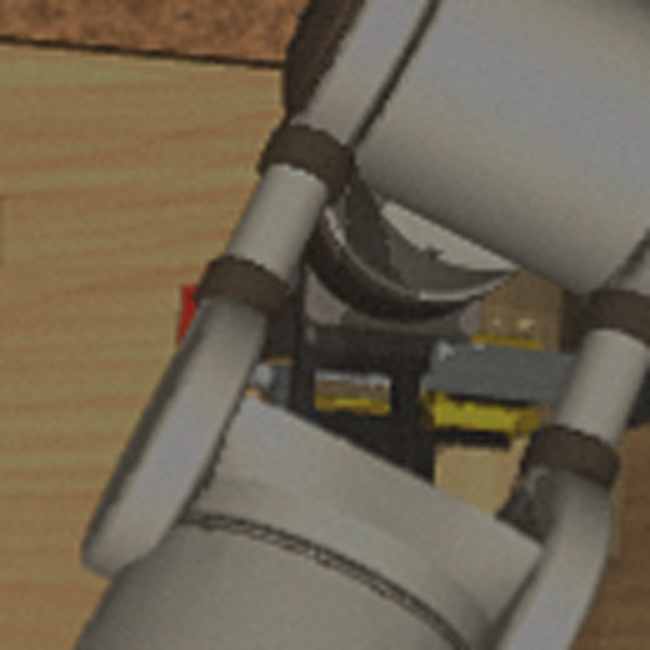

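```bash
python3 - <<'E'
from h import *
im=cv2.imread('pics/scene21.png')
p,R,s=tool()
c0=np.array([.538,-.2705]); yw=np.radians(-7.6); M=np.array([[np.cos(yw),-np.sin(yw)],[np.sin(yw),np.cos(yw)]])
save(cv2.cvtColor(cv2.resize(im[160:215,195:250],None,fx=11,fy=11,interpolation=cv2.INTER_CUBIC),cv2.COLOR_BGR2RGB),'s22.png')
t=p-[0,0,.0558]; print('tip exp',t,(w2px('scene',t)-[195,160])*11, 'shank top exp',(w2px('scene',t+[0,0,.05])-[195,160])*11)
e=np.r_[c0+M@[0,.1038],.1085]; print('eye exp',e,(w2px('scene',e)-[195,160])*11)
for dx in(-.019,.019):
  for dy in(-.019,.019):
    X=np.r_[c0+M@[dx,.1038+dy],.1085]; print((w2px('scene',X)-[195,160])*11)
E
```

```text
tip exp [ 0.5524 -0.1666  0.1391] [283.1729 262.8869] shank top exp [270.0073 102.6547]
eye exp [ 0.5517 -0.1676  0.1085] [288.2068 355.55  ]
[254.0886 297.0226]
[386.364  329.4241]
[189.0577 381.9799]
[323.2636 415.6468]
```

View pics/s22.png

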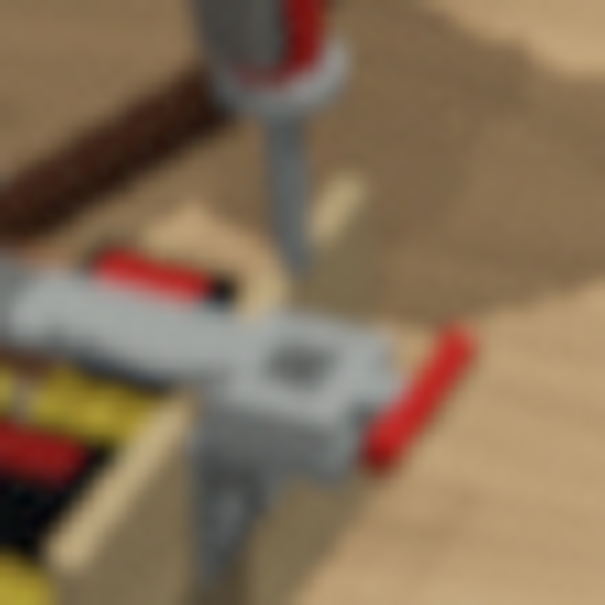

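The tip and the hole show the same camera offset, so the pin is within 1 mm of being over the eyes. I'll lower it in stages.

servo_tool --targets '[{"dx": 8, "dy": -0.6, "dz": 1, "wx": 0, "wy": 0, "wz": 0, "grip": -1}, {"dx": 15, "dy": -0.6, "dz": 1, "wx": 0, "wy": 0, "wz": 0, "grip": -1}, {"dx": 22, "dy": -0.6, "dz": 1, "wx": 0, "wy": 0, "wz": 0, "grip": -1}, {"dx": 28, "dy": -0.6, "dz": 1, "wx": 0, "wy": 0, "wz": 0, "grip": -1}, {"dx": 34, "dy": -0.6, "dz": 1, "wx": 0, "wy": 0, "wz": 0, "grip": -1}, {"dx": 38, "dy": -0.6, "dz": 1, "wx": 0, "wy": 0, "wz": 0, "grip": -1}, {"dx": 42, "dy": -0.6, "dz": 1, "wx": 0, "wy": 0, "wz": 0, "grip": -1}, {"dx": 45, "dy": -0.6, "dz": 1, "wx": 0, "wy": 0, "wz": 0, "grip": -1}, {"dx": 45, "dy": -0.6, "dz": 1, "wx": 0, "wy": 0, "wz": 0, "grip": -1}]'

```text
t: 33.03
tool_pos: [0.5513, -0.1674, 0.1492]
ee_rot: [-153.0, 89.9, 109.4]
wrist_force: [-0.6, -0.4, -1.3]
grip_width: 0.0251
```

```bash
python3 - <<'E'
from h import *
im,d=optics.grab_frame('scene'); save(cv2.resize(im[140:215,180:255],None,fx=8,fy=8,interpolation=cv2.INTER_CUBIC),'s23.png')
plan([.5517,-.1676,.1045],-7.6); p,R,s=tool(); print(p,s['grip_width'],s['wrist_force'])
E
```

```text
d [45.2  0.2  0.1] w [ 0.    -0.001 -0.   ] turn(wx) 0.0 deg 0.0 dist 45 q6-> -9 t 33.0833
[ 0.5515 -0.1675  0.1497] 0.024831449682613343 [-0.3763 -0.3086 -1.7098]
```

View pics/s23.png

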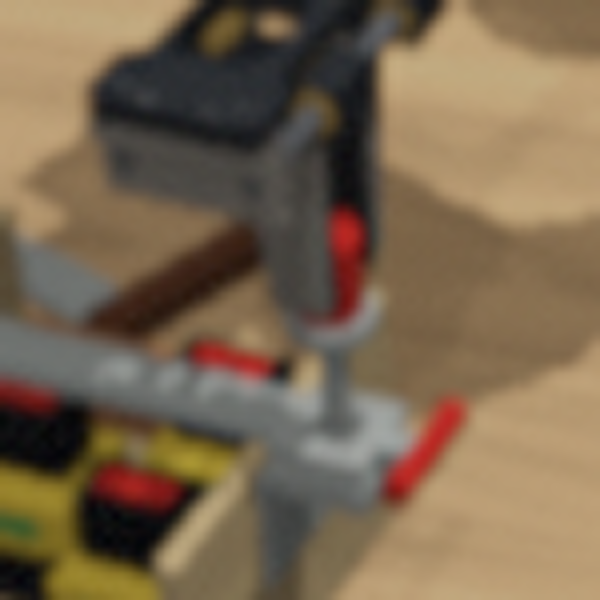

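The tip is in the hasp eye with no contact force, so I'll continue down.

servo_tool --targets '[{"dx": 8, "dy": 0, "dz": 0, "wx": 0, "wy": 0, "wz": 0, "grip": -1}, {"dx": 16, "dy": 0, "dz": 0, "wx": 0, "wy": 0, "wz": 0, "grip": -1}, {"dx": 24, "dy": 0, "dz": 0, "wx": 0, "wy": 0, "wz": 0, "grip": -1}, {"dx": 31, "dy": 0, "dz": 0, "wx": 0, "wy": 0, "wz": 0, "grip": -1}, {"dx": 37, "dy": 0, "dz": 0, "wx": 0, "wy": 0, "wz": 0, "grip": -1}, {"dx": 41, "dy": 0, "dz": 0, "wx": 0, "wy": 0, "wz": 0, "grip": -1}, {"dx": 43, "dy": 0, "dz": 0, "wx": 0, "wy": 0, "wz": 0, "grip": -1}, {"dx": 44, "dy": 0, "dz": 0, "wx": 0, "wy": 0, "wz": 0, "grip": -1}, {"dx": 44, "dy": 0, "dz": 0, "wx": 0, "wy": 0, "wz": 0, "grip": -1}]'

```text
t: 33.83
tool_pos: [0.5516, -0.1675, 0.1056]
ee_rot: [160.5, 90.0, 62.9]
wrist_force: [0.6, 0.6, -1.5]
grip_width: 0.0251
```

servo_tool --targets '[{"dx": 1, "dy": 0, "dz": 0, "wx": 0, "wy": 0, "wz": 0, "grip": -1}, {"dx": 1, "dy": 0, "dz": 0, "wx": 0, "wy": 0, "wz": 0, "grip": 0}, {"dx": 1, "dy": 0, "dz": 0, "wx": 0, "wy": 0, "wz": 0, "grip": 0.1}, {"dx": 1, "dy": 0, "dz": 0, "wx": 0, "wy": 0, "wz": 0, "grip": 0.3}, {"dx": 1, "dy": 0, "dz": 0, "wx": 0, "wy": 0, "wz": 0, "grip": 0.3}, {"dx": 0, "dy": 0, "dz": 0, "wx": 0, "wy": 0, "wz": 0, "grip": 0.3}, {"dx": -20, "dy": 0, "dz": 0, "wx": 0, "wy": 0, "wz": 0, "grip": 0.3}, {"dx": -50, "dy": 0, "dz": 0, "wx": 0, "wy": 0, "wz": 0, "grip": 0.3}, {"dx": -90, "dy": 0, "dz": 0, "wx": 0, "wy": 0, "wz": 0, "grip": 0.3}, {"dx": -110, "dy": 0, "dz": -30, "wx": 0, "wy": 0, "wz": 0, "grip": 0.3}, {"dx": -110, "dy": 0, "dz": -70, "wx": 0, "wy": 0, "wz": 0, "grip": 0.3}, {"dx": -110, "dy": 0, "dz": -110, "wx": 0, "wy": 0, "wz": 0, "grip": 0.3}, {"dx": -110, "dy": 0, "dz": -150, "wx": 0, "wy": 0, "wz": 0, "grip": 0.3}, {"dx": -110, "dy": 0, "dz": -190, "wx": 0, "wy": 0, "wz": 0, "grip": 0.3}, {"dx": -110, "dy": 0, "dz": -200, "wx": 0, "wy": 0, "wz": 0, "grip": 0.3}, {"dx": -110, "dy": 0, "dz": -200, "wx": 0, "wy": 0, "wz": 0, "grip": 0.3}]'

```text
t: 35.17
tool_pos: [0.578, 0.0334, 0.2159]
ee_rot: [160.2, 89.9, 62.9]
wrist_force: [-0.8, -1.0, 0.6]
grip_width: 0.0596
```

```bash
python3 - <<'E'
from h import *
c0=np.array([.538,-.2705]); yw=np.radians(-7.6); M=np.array([[np.cos(yw),-np.sin(yw)],[np.sin(yw),np.cos(yw)]])
for n,c in(('scene',(slice(110,250),slice(120,280))),('top',(slice(130,270),slice(310,470)))):
    im,d=optics.grab_frame(n); save(im,n+'24.png'); save(cv2.resize(im[c],None,fx=4.5,fy=4.2,interpolation=cv2.INTER_CUBIC),n+'24c.png')
    W=cloud(n,d); P=box(W,(.52,.6),(-.19,-.14),(.13,.16)); print(n,'knob',rect(P) if len(P)>5 else 0, np.percentile(P[:,2],[50,98]) if len(P) else 0)
    P=box(W,(.46,.62),(-.35,-.2),(.084,.1)); q=(P[:,:2]-c0)@M*1000
    print(len(P), np.median(P[:,2]))
s=bot.read_state(); print(s['t'],s['tool_pos'],s['wrist_force'])
E
```

```text
scene knob (array([ 554.2, -165.6]), array([27.4, 23.3]), 28.4) [0.1457 0.1511]
327 0.0913482044068357
top knob (array([ 550.7, -168.3]), array([23.7, 25.4]), 43.8) [0.1485 0.1514]
451 0.09215111590524334
35.2667 [0.578  0.0301 0.2158] [-0.3395  0.5513 -0.4485]
```

View pics/scene24c.png

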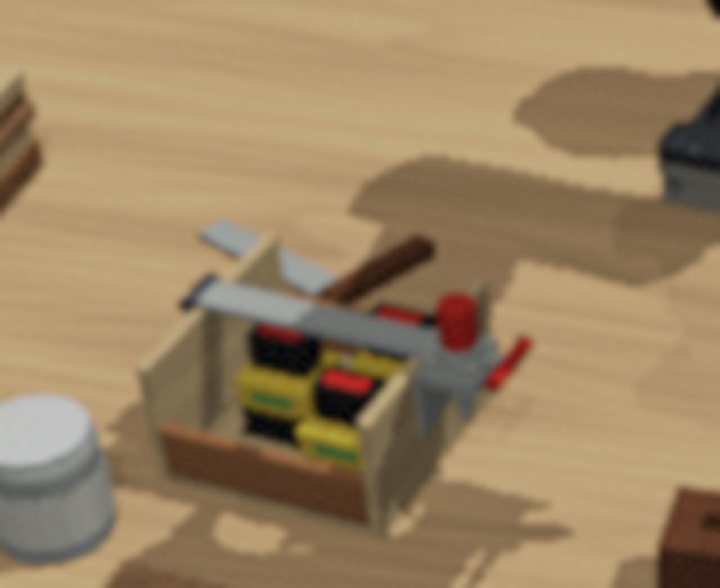

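View pics/top24.png

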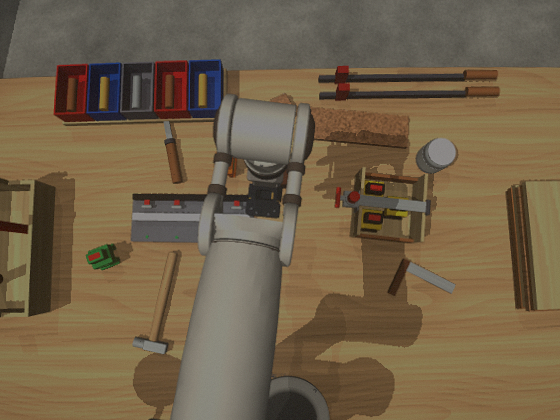

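View pics/scene24.png

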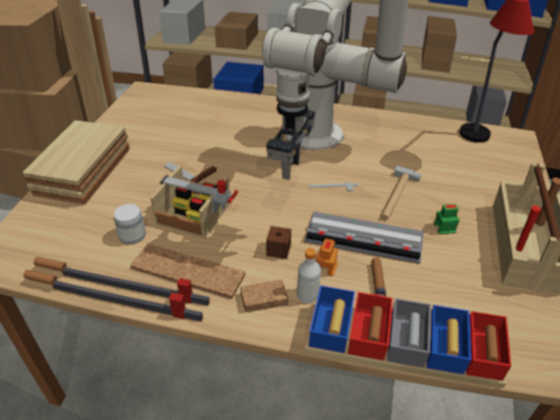

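Everything checks out. The knob's top reads z = 0.1485 m against 0.1485 expected with the flange seated. The packs stand in the tote with tops at 0.092 m, the rail is empty, and the bystander tools are undisturbed.

```bash
python3 -c "
from station import bot
print(bot.close_job())"
```

```text
the job is handed in; nothing more can be done
None
```

The job is done and handed in at about 35 s. Three packs stand upright in the tote: the loose one and the two from the rail. The hasp is shut over its staple, and the pin is down through both eyes.

**Last checks, all passed:**
- **Pin:** the knob's top is at z = 148.5 mm, the height expected with the flange resting on the hasp.
- **Packs:** their tops are at about 92 mm, which is right for packs standing on the tote floor.
- **Rail and bench:** the rail is empty, and the bystander tools and the green and orange look-alikes appear undisturbed.
- **Arm:** it stands clear of everything.

**What went wrong or disagreed:**
- **Hasp grasp:** the first try closed on top of the bar instead of pinching its ends, because the real fingertips sit about 20 mm behind the reported TCP. I lifted off with about 5 N on the wrist, and the second try, 20 mm lower, held.
- **Cameras:** the scene camera read a few millimetres off the top camera (about 3.5 mm in y). I placed the pin by comparing it with the eye in the same picture.

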